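# Tare the spring scale for a mixing bowl

### The job

Someone left the orange-lidded tub on the pan of the spring scale: stand it back upright on its orange ring mark on the ware board, then set the white, blue-banded bowl gently in the middle of the scale's pan. Last, zero the scale: turn its stiff knob, and the dial with it, until the green zero mark lies under the red pointer. Lean on the knob while you turn it, so that the scale neither slews round nor shifts from its place, and leave everything else on the bench where it stands.

Things in the scene. Friction and masses are not known exactly. Their poses are not given: they have to be found in the camera images.
- scale: flat grey spring scale, free-standing, 0.65 kg, 275 long (x) by 160 wide (y), casing top 46 mm above the bench, on four hard slippery plastic feet (x +-100, y +-55 mm). Origin: centre of its underside. Its x axis runs from the dial end (knob axis at x = -65.5, y = 0; front edge at x = -137.5) to the pan end (pan centre at x = 69.5; rear edge at x = 137.5 mm)
- knob_grip (a point): black zero knob in the middle of the dial, on a vertical axis: a round skirt 64 mm across (its top 61 mm above the bench) with an upright bar on it, 52 long, 14 thick, 28 high (61 to 89 mm above the bench). This point is on the axis, in the middle of the bar, 76 mm above the bench; its x axis runs along the bar
- zero_knob (a joint): angle of the knob with its dial plate, rad, CLOCKWISE from above positive, range -0.7 to 2.7, start -0.5 to 0.4. It has no spring and stays where it is left. Turning it takes about 0.4 N m, more than the scale's weight can hold on its slippery feet: unless the knob is pressed down with about 15 to 20 N while it is turned, the whole scale slews round
- pointer_tip (a point): tip of the red pointer, 56 mm from the knob's axis, flat over the white dial plate, showing from under the knob's skirt. Load on the pan swings it clockwise seen from above, 4 rad per kg (unloaded it points to the scale's front edge); the knob does not move it. Zeroing brings the zero mark under the pointer: with the bowl alone on the pan, 0.6 to 2.4 rad of clockwise turn
- zero_mark (a point): the green zero mark on the white dial plate (126 mm across, other graduations black), 56 mm from the knob's axis. The dial plate and this mark turn with the knob, angle for angle; the mark lies in line with the knob's bar, on its -x side
- scale_front (a point): middle of the scale casing's front edge (the dial end), 26 mm above the bench; moves only if the scale does
- scale_rear (a point): middle of the scale casing's rear edge (the pan end), 26 mm above the bench; moves only if the scale does
- pan_top (a point): centre of the top of the round flat steel pan, 124 mm across, 76 mm above the bench when empty; it sinks 10 mm per kg, at most 12 mm. The tub stands near its middle at the start
- tub_centre (a point): tub with orange lid and orange band, round, closed, 62 mm across, 78 mm high, 0.26 kg. This point: its centre, half-way up, z up
- ring_mark (a point): flat orange glaze ring, 66 mm across, on the top of the tub board (18 mm above the bench): the empty place where the tub belongs; two other tubs stand on that board in a row with it, about 95 mm from place to place. This point: the ring's centre
- bowl_centre (a point): white straight-sided bowl with blue bands, 108 mm across, 60 mm high, wall 8 mm thick (can be pinched at the rim), floor 8 mm, foot 80 mm across, 0.27 to 0.45 kg (varies). This point: its centre, half-way up (30 mm above its foot). It starts on the bowl board, 18 mm above the bench
- tub_board: plywood ware board, 300 (x) by 160 (y) mm, top 18 mm above the bench, fixed; holds the two other tubs and the ring mark in a row along its x. Origin: centre of its underside. It lies left or right of the scale
- bowl_board: the same kind of board on the other side of the scale; holds the two bowls in a row along its x. Origin: centre of its underside
- tub_blue_centre (a point): bystander: blue-lidded tub, the same size as the orange one; centre, half-way up
- tub_green_centre (a point): bystander: green-lidded tub, the same size; centre, half-way up
- brown_bowl_centre (a point): bystander: terracotta-brown bowl with yellow bands, the same size as the white one; centre, half-way up
- bottle_centre (a point): bystander: green bottle, 62 mm across, 190 mm high, close beside the scale; centre, half-way up
- brush_jar_centre (a point): bystander: blue jar of brushes, 68 mm across, 200 mm high over the brushes, close beside the scale; this point is on its axis, 80 mm up
Things that resemble listed ones, but are neither listed nor needed, are in the scene too. Leave any black or purple look-alike of the part that bears tub_centre alone.

How it is judged:
By the outcome, as a careful person would: the job done as asked, in the order asked, and still so for the second after the job is handed in, with the robot touching nothing.
It also fails if it takes over 72 s, if anything falls off the work surface, if the arm or the gripper's body presses on something with over 40 N, if the wrist force passes 120 N, or if a joint passes its speed limit or range.

### The arm

A 6-joint arm with a two-finger parallel gripper is mounted at the origin on the work surface. World frame = base frame: x ahead of the robot, y to its left, z up, the work surface at z = 0. Lengths are in mm, angles in rad, forces in N, time in s.
With the tool pointing down it reaches from about 300 to 775 mm from the base axis. Payload 14.6 kg.
Tool frame: the origin (TCP) lies midway between the tips of the shut fingers; the grasp point (between the pads) lies 19 mm behind it; x points along the fingers, z is the direction in which the jaws open and shut, and the axes are right-handed (so a half turn about x gives the same grasp; the last joint's range is limited). The gripper opens to 94 mm and grips with 3 to 60 N. Pads are 16 mm wide; open, the fingers measure 119 mm over their backs; the gripper's body (75 mm by 177 mm) begins 78 mm behind the grasp point.
Start: joints at [-1.381, 0.3, 1.521, -0, 1.321, -0.067], TCP at [139.686, -531.956, 205.446] pointing down, gripper open.
Joint ranges: [-3.03, 3.03], [-0.79, 2.21], [0.23, 2.52], [-1.04, 4.18], [0, 3.07], [-2.55, 2.55]. Speed limits (rad/s): [2.22, 2.22, 2.57, 3.14, 3.14, 3.14].

### API

Orientations are given as [roll, pitch, yaw] about the fixed x, y, z axes, in that order (R = Rz(yaw) Ry(pitch) Rx(roll)).
In Python, from cell import * gives the robot as it stands.
- The arm moves only by the tool play_rows, never from a script. Its argument "motion" is one flat list of numbers, 7 for each row, row after row: the turn, a rotation vector about the tool's x, y, z in rad, then the shift along the tool's x, y, z in m, then the closure, from -1 (fully open) to 1 (shut), so that 0 is half open. In form: [rx, ry, rz, x, y, z, fingers, rx, ry, rz, x, y, z, fingers, ...]. A call has 1 to 20 rows; each row shifts and turns the pose as measured when the row begins, along the tool's axes as they then stand; what a row does not reach is not made up. A row lasts 1/10 s, in which the tool goes at most 50 mm and 8.59 degrees, less where a joint would pass 70% of its speed; a pose out of reach is approached as far as the arm can. A call with a gripper value outside its range is refused whole. The fingers move at their own pace and stop on an object; "newtons" is the grip in N (left out, the last holds). Time passes only in rows, so rows that do not move let the fingers close. It gives the time, the measured TCP pose, the force and the opening at its end, in the units of the state.
- read_state(): the state, without advancing time (a new reading comes with each control period).
- camera(name): name is "side" or "top" or "wrist"; returns (picture, depth): 384x512x3 uint8, blue, green, red; 384x512 float32, mm along the optical axis (not along the pixel's ray), 0 where there is no reading.
- camera_params(name): a dict with "fx", "fy", "cx", "cy" (pixels), "T" (4x4, takes a point from camera to world coordinates). Camera axes: x right, y down, z forward; pixel columns grow to the right and rows downward; lengths in mm; the calibration is good to about 2 mm. A picture is of the moment at which its call begins: read the wrist's pose just before it. camera_params takes no time and is no camera call; for the wrist camera it gives the pose at the moment of the call.
- sign_off(): hands the job in, once; it reports no verdict.
Trained networks look in the newest picture that a camera, given by its name, has taken for a name from the list of things; names that differ only in an ending like _2 or _b are one class to them, and where a whole thing is asked for, a point or a joint stands for the part that bears it (a point fixed in the world has none). Each returns a list of dicts, best first, with "conf" (0 to 1); they miss things now and then, are a little off and sometimes report something else, mostly with a low value. They report only what shows in the picture. A call takes as long as a camera call. They do not tell look-alikes from the thing itself.
- masks_of(camera, name): "region" (384x512 bool, what is visible of it).
- place_of(camera, name): "at" ([x, y, z] in mm, in the coordinates of the camera as it stood for that picture, good to about 4 mm: a listed point, or the origin of a listed thing).
The state is a dict: "clock": time; "joints": joint angles; "qd": joint speeds; "effort": joint torques, N m; "eef_pos": TCP position; "eef_rot": TCP orientation; "wrist_force": force on the tool from outside, world axes, zero at the start; "moment": the same for the moment, N m; "finger_gap": finger opening in mm.
Only numpy, scipy, OpenCV 4.12 (cv2) and the standard library are available. Lean on these libraries where they do the work, as an engineer would, in place of code of your own. Each camera call takes 0.05 s, during which the arm holds its last target.

## Working session

There is one attempt and no reset: what is moved stays moved. The work goes in short steps, Python scripts to look and compute and a tool call to move; the robot and the scene stay as the last step left them, time stands still between calls to the robot, and variables do not carry over. Pictures are saved under pics/ and viewed, and the job is handed in when it is done.

Besides the shell and the picture viewer there is one more tool, called after "Emit:" as name(argument=value, ...), one argument or row to a line, values as JSON. play_rows: Moves the arm, as the interface text tells. Its arguments: {"type":"object","properties":{"motion":{"type":"array","items":{"type":"number"}},"newtons":{"type":"number"}},"required":["motion"]}

```bash
mkdir -p pics; ls
python3 - <<'E'
from cell import *
import cv2
print(read_state())
for n in ["side","top","wrist"]:
    p,d=camera(n); cv2.imwrite(f"pics/a_{n}.png",p); c=camera_params(n); print(n,c)
E
```

```text
pics
{'clock': 0.0, 'joints': array([-1.38060434e+00,  3.00451090e-01,  1.52157391e+00, -7.99257426e-06,
        1.32068509e+00, -6.65880063e-02]), 'qd': array([ 7.96967215e-04, -3.03694311e-06, -1.24009380e-03, -3.08220132e-04,
       -7.44844543e-04, -8.94080358e-04]), 'effort': array([-1.39397522e-03, -5.31803656e+01, -3.52737594e+01,  7.07567786e-02,
        2.43562093e-02, -1.02509939e-04]), 'eef_pos': array([ 139.63511135, -531.71473948,  204.90033811]), 'eef_rot': array([3.08193262, 1.56967887, 1.76791827]), 'wrist_force': array([-0.20686197,  0.67890646, -0.25745908]), 'moment': array([ 0.03472629, -0.00257114, -0.03592936]), 'finger_gap': 94.23454964405013}
side {'fx': 452.9953671804398, 'fy': 452.9953671804398, 'cx': 256.8002875782701, 'cy': 191.13723016716415, 'T': array([[ 9.66612347e-01, -1.66422796e-01,  1.94843586e-01,
         3.16857111e+02],
       [-2.55625400e-01, -5.73505083e-01,  7.78297870e-01,
        -8.74009025e+02],
       [-1.77827206e-02, -8.02119301e-01, -5.96898989e-01,
         7.54643331e+02],
       [ 0.00000000e+00,  0.00000000e+00,  0.00000000e+00,
[... 235 characters left out ...]
9814612e-01,  5.83394479e-03,  1.83495509e-02,
         2.25199844e+00],
       [-1.86452437e-02, -5.54853407e-02, -9.98285396e-01,
         1.05058090e+03],
       [ 0.00000000e+00,  0.00000000e+00,  0.00000000e+00,
         1.00000000e+00]])}
wrist {'fx': 285.5114136289604, 'fy': 285.5114136289604, 'cx': 250.56296455068392, 'cy': 190.59160896949012, 'T': array([[ 2.54004835e-01, -9.32755626e-01, -2.55829015e-01,
         2.14400192e+02],
       [-9.67202636e-01, -2.45170959e-01, -6.64098055e-02,
        -5.13256892e+02],
       [-7.77725141e-04,  2.64306909e-01, -9.64438310e-01,
         3.83795086e+02],
       [ 0.00000000e+00,  0.00000000e+00,  0.00000000e+00,
         1.00000000e+00]])}
```

View pics/a_top.png

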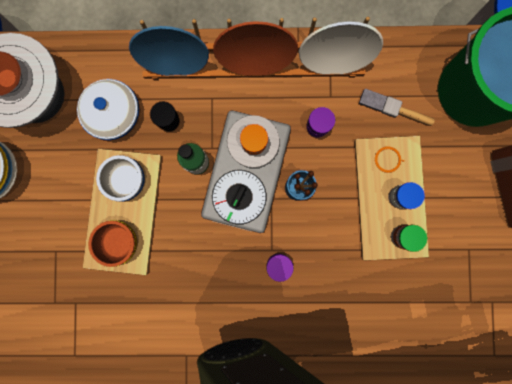

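View pics/a_side.png

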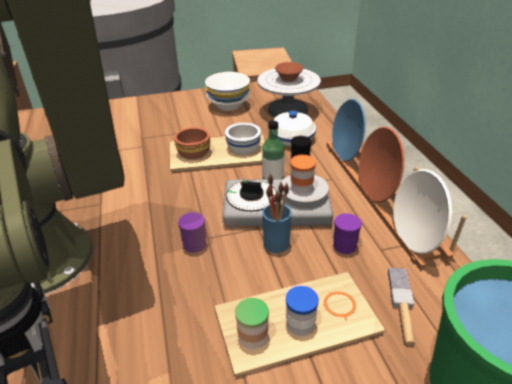

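```bash
cat > h.py <<'E'
from cell import *
import numpy as np, cv2
from scipy.spatial.transform import Rotation as R
def w(name,at):
    T=np.array(camera_params(name)["T"]); return T[:3,:3]@np.array(at)+T[:3,3]
def proj(name,P):
    c=camera_params(name);T=np.array(c["T"]);q=T[:3,:3].T@(np.array(P,float)-T[:3,3])
    return c["fx"]*q[0]/q[2]+c["cx"],c["fy"]*q[1]/q[2]+c["cy"]
def onplane(name,u,v,z):
    c=camera_params(name);T=np.array(c["T"]);r=T[:3,:3]@np.array([(u-c["cx"])/c["fx"],(v-c["cy"])/c["fy"],1])
    return T[:3,3]+r*(z-T[2,3])/r[2]
E
python3 - <<'E'
from h import *
for n in ["top","side"]:
  camera(n)
  for t in ["tub_centre","ring_mark","bowl_centre","brown_bowl_centre","knob_grip","pointer_tip","zero_mark","scale_front","scale_rear","pan_top","tub_board","bowl_board","tub_blue_centre","tub_green_centre","bottle_centre","brush_jar_centre","scale"]:
    for r in place_of(n,t)[:3]:
      if r["conf"]>.2:
        W=w(n,r["at"]); print(n,t,round(r["conf"],2),W.round(0),np.round(proj(n,W)))
print(read_state()["clock"])
E
```

```text
top tub_centre 0.73 [ 712. -158.   38.] [318. 123.]
top tub_centre 0.69 [367. -57.  41.] [278. 265.]
top tub_centre 0.68 [656.   0. 111.] [254. 140.]
top ring_mark 0.76 [ 628. -330.   15.] [387. 158.]
top ring_mark 0.48 [500. 331.  -0.] [123. 211.]
top bowl_centre 0.85 [576. 316.  51.] [123. 179.]
top bowl_centre 0.41 [478.  63.  50.] [228. 219.]
top brown_bowl_centre 0.67 [421. 333.  46.] [116. 243.]
top brown_bowl_centre 0.37 [ 437. -363.   58.] [409. 236.]
top knob_grip 0.88 [532.  38.  71.] [238. 196.]
top zero_mark 0.88 [478.  64.  49.] [228. 219.]
top scale_front 0.71 [463.  56.  27.] [231. 225.]
top scale_rear 0.55 [729. -17.  32.] [260. 117.]
top pan_top 0.7 [662.   2.  69.] [253. 141.]
top pan_top 0.31 [535.  34.  74.] [240. 194.]
top tub_board 0.69 [ 526. -334.   -3.] [387. 199.]
top tub_board 0.25 [621. 142.  98.] [192. 157.]
top bowl_board 0.7 [499. 330.   0.] [123. 211.]
top tub_blue_centre 0.67 [ 531. -355.   59.] [404. 196.]
top tub_green_centre 0.75 [ 434. -360.   61.] [408. 237.]
top bottle_centre 0.95 [619. 145.  97.] [191. 158.]
top brush_jar_centre 0.85 [ 551. -10
[... 559 characters left out ...]
1.] [223. 201.]
side scale_rear 0.63 [724. -14.  22.] [328. 201.]
side pan_top 0.7 [460.  56.  33.] [224. 199.]
side pan_top 0.67 [664.   5.  75.] [305. 185.]
side tub_board 0.63 [ 529. -336.   -2.] [297. 322.]
side tub_board 0.49 [ 529. -358.   59.] [302. 311.]
side bowl_board 0.92 [497. 327.   1.] [219. 155.]
side tub_blue_centre 0.87 [ 529. -357.   58.] [302. 311.]
side tub_green_centre 0.56 [ 428. -359.   49.] [251. 327.]
side bottle_centre 0.63 [619. 146.  95.] [272. 153.]
side bottle_centre 0.23 [727. -14.  25.] [329. 200.]
side brush_jar_centre 0.97 [ 553. -107.   78.] [276. 219.]
side brush_jar_centre 0.49 [577. 319.  47.] [244. 139.]
side scale 0.95 [593.  19.  -1.] [277. 209.]
1.95
```

The candidates for the tub in the top view are: purple at (320,122) and (280,266), black at (165,116), and the orange-lidded one at (254,138) on the pan. Only the last fits the description. I'll confirm it in a crop.

Run:
```python
from h import *
t=cv2.imread("pics/a_top.png"); s=cv2.imread("pics/a_side.png")
a=cv2.resize(t[105:240,195:295],None,fx=4,fy=4,interpolation=cv2.INTER_CUBIC)
b=cv2.resize(s[120:240,215:340],None,fx=3,fy=3,interpolation=cv2.INTER_CUBIC)
im=np.zeros((540,790,3),np.uint8); im[:540,:400]=a; im[:360,410:785]=b
cv2.imwrite("pics/b.png",im)
st=read_state(); Rm=R.from_euler("xyz",st["eef_rot"]).as_matrix(); print(Rm.round(3))
```

```text
[[ 0.     0.967  0.254]
 [ 0.     0.254 -0.967]
 [-1.     0.    -0.   ]]
```

View pics/b.png

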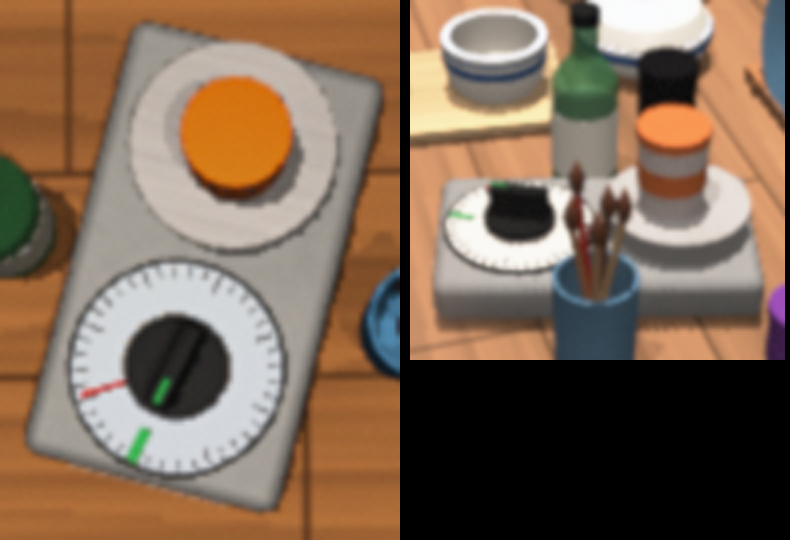

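The crop confirms it: the orange-lidded, orange-banded tub stands upright on the pan at top (254,138), the white blue-banded bowl is at (123,178), the pointer is at about (217,203) and the zero mark at (230,216). I'll move over the tub next.

Emit:
play_rows(
  motion=[0, 0, 0, -0.035, 0, 0, -1, 0, 0, 0, -0.035, 0, 0, -1, 0, 0, 0, 0, 0.04, -0.024, -1, 0, 0, 0, 0, 0.04, -0.024, -1, 0, 0, 0, 0, 0.04, -0.024, -1, 0, 0, 0, 0, 0.04, -0.024, -1, 0, 0, 0, 0, 0.04, -0.024, -1, 0, 0, 0, 0, 0.04, -0.024, -1, 0, 0, 0, 0, 0.04, -0.024, -1, 0, 0, 0, 0, 0.04, -0.024, -1, 0, 0, 0, 0, 0.04, -0.024, -1, 0, 0, 0, 0, 0.04, -0.024, -1, 0, 0, 0, 0, 0.04, -0.024, -1, 0, 0, 0, 0, 0.04, -0.024, -1, 0, 0, 0, 0, 0.04, -0.024, -1, 0, 0, 0, 0, 0.04, -0.024, -1],
)

```text
clock: 3.55
eef_pos: [610.3, -49.0, 280.2]
eef_rot: [0.978, 1.566, -0.345]
wrist_force: [0.3, -0.9, 0.9]
finger_gap: 93.8
```

Emit:
play_rows(
  motion=[-0.15, 0, 0, 0, 0, 0, -1, -0.15, 0, 0, 0, 0, 0, -1, -0.15, 0, 0, 0, 0, 0, -1, -0.15, 0, 0, 0, 0, 0, -1, -0.15, 0, 0, 0, 0, 0, -1, -0.15, 0, 0, 0, 0, 0, -1, -0.15, 0, 0, 0, 0, 0, -1],
)

```text
clock: 4.25
eef_pos: [613.4, -42.6, 277.0]
eef_rot: [-0.438, 1.57, -0.704]
wrist_force: [0.3, 0.1, 0.9]
finger_gap: 94.0
```

```bash
cat >> h.py <<'E'
def to(xyz,phi=None):
    st=read_state();Rm=R.from_euler("xyz",st["eef_rot"]).as_matrix()
    f=np.arctan2(Rm[1,2],Rm[0,2])
    print("t",round(st["clock"],2),"pos",st["eef_pos"].round(1),"phi",round(f,3),"gap",round(st["finger_gap"],1),"F",st["wrist_force"].round(1),"j",np.round(st["joints"],2))
    print("tilt err down",(Rm.T@np.array([0,0,-1])).round(4))
    if phi is not None: print("turn about tool x:",round(-((phi-f+np.pi)%(2*np.pi)-np.pi),3))
    print("tool shift m:",(Rm.T@(np.array(xyz)-st["eef_pos"])/1000).round(4))
E
python3 - <<'E'
from h import *
to([655,1,105],-0.257)
E
```

```text
t 4.25 pos [613.4 -42.6 277. ] phi -0.266 gap 94.0 F [0.3 0.1 0.9] j [-0.13  0.41  1.21 -0.    1.52  0.14]
tilt err down [ 1.e+00  3.e-04 -6.e-04]
turn about tool x: -0.009
tool shift m: [0.172  0.0531 0.0286]
```

Emit:
play_rows(
  motion=[0, 0, 0, 0, 0.027, 0.015, -1, 0, 0, 0, 0, 0.026, 0.015, -1, 0, 0, 0, 0.04, 0, 0, -1, 0, 0, 0, 0.04, 0, 0, -1, 0, 0, 0, 0.02, 0, 0, -1],
)

```text
clock: 4.75
eef_pos: [659.7, 2.3, 177.8]
eef_rot: [0.152, 1.562, -0.107]
wrist_force: [1.0, -0.2, 0.3]
finger_gap: 94.2
```

Run:
```python
from h import *
p,d=camera("wrist"); cv2.imwrite("pics/c.png",p)
to([655,1,105],-0.257)
for r in place_of("wrist","tub_centre")[:3]: print(r["conf"],w("wrist",r["at"]).round(1))
p,d=camera("side")
for r in place_of("side","tub_centre")[:3]: print(r["conf"],w("side",r["at"]).round(1))
```

```text
t 4.8 pos [658.8   2.3 175.1] phi -0.259 gap 93.9 F [-0.5 -0.6 -3.1] j [-0.05  0.57  1.22 -0.    1.36  0.21]
tilt err down [ 1.0e+00 -6.0e-04 -4.9e-03]
turn about tool x: -0.002
tool shift m: [ 0.07   -0.0022 -0.0037]
0.92 [ 712.4 -160.8   35.5]
0.97 [ 708.  -161.8   39.3]
0.9 [725.4 212.   36.3]
0.72 [362.4 -59.9  36.2]
```

View pics/c.png

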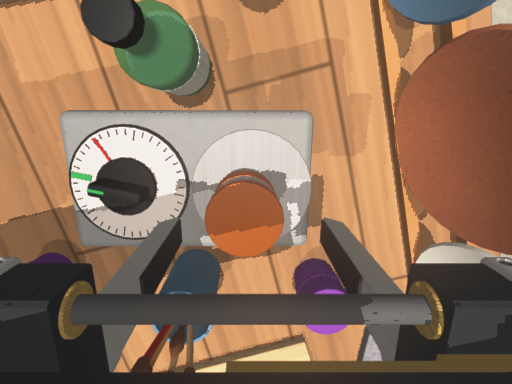

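Run:
```python
from h import *
print(onplane("wrist",244,215,151))
print(onplane("top",254.5,138.5,151))
print("proj tcp",proj("wrist",read_state()["eef_pos"]))
```

```text
[656.33384659   1.92012853 151.        ]
[652.58243774  -1.22916878 151.        ]
proj tcp (np.float64(249.768578480155), np.float64(229.39291695756964))
```

Emit:
play_rows(
  motion=[0, 0, 0, 0.025, -0.001, -0.003, -1, 0, 0, 0, 0.025, 0, 0, -1, 0, 0, 0, 0.018, 0, 0, -1, 0, 0, 0, 0, 0, 0, 0.2, 0, 0, 0, 0, 0, 0, 0.6, 0, 0, 0, 0, 0, 0, 0.6, 0, 0, 0, 0, 0, 0, 0.6, 0, 0, 0, 0, 0, 0, 0.6],
  newtons=20,
)

```text
clock: 5.75
eef_pos: [664.2, 0.8, 128.6]
eef_rot: [0.199, 1.537, -0.062]
wrist_force: [-0.8, 0.6, -1.1]
finger_gap: 62.4
```

Run:
```python
from h import *
to([655,1,250],-0.257)
```

```text
t 5.75 pos [664.2   0.8 128.6] phi -0.261 gap 62.4 F [-0.8  0.6 -1.1] j [-0.05  0.6   1.27 -0.    1.23  0.21]
tilt err down [ 0.9994 -0.0066 -0.0327]
turn about tool x: -0.004
tool shift m: [-0.1217 -0.0014 -0.005 ]
```

Run:
```python
s=open('h.py').read()
s=s.replace('''    print("tilt err down",(Rm.T@np.array([0,0,-1])).round(4))
''','''    d=Rm.T@np.array([0,0,-1]); print("tilt fix ry,rz:",(np.cross([1,0,0],d)[1:]).round(4))
''')
open('h.py','w').write(s)
```

Emit:
play_rows(
  motion=[0, 0.033, -0.007, 0, 0, 0, -1, 0, 0, 0, 0, 0, 0, -1, 0, 0, 0, 0, 0, 0, -1],
)

```text
clock: 6.05
eef_pos: [664.8, 0.8, 130.1]
eef_rot: [-0.006, 1.569, -0.267]
wrist_force: [0.5, 0.1, 0.1]
finger_gap: 82.9
```

Run:
```python
from h import *
p,d=camera("wrist"); cv2.imwrite("pics/d.png",p)
to([655,1,105],-0.257)
for r in place_of("wrist","tub_centre")[:3]: print(r["conf"],w("wrist",r["at"]).round(1))
for r in place_of("wrist","scale_front")[:1]: print(r["conf"],w("wrist",r["at"]).round(1))
```

```text
t 6.1 pos [664.8   0.8 130.1] phi -0.261 gap 86.7 F [ 0.1 -0.9  0.9] j [-0.05  0.62  1.24 -0.    1.28  0.21]
tilt fix ry,rz: [ 0.002 -0.   ]
turn about tool x: -0.004
tool shift m: [ 0.0251 -0.0024 -0.0095]
0.48 [531.5  32.7  79.4]
0.62 [462.6  59.3  22.2]
```

View pics/d.png

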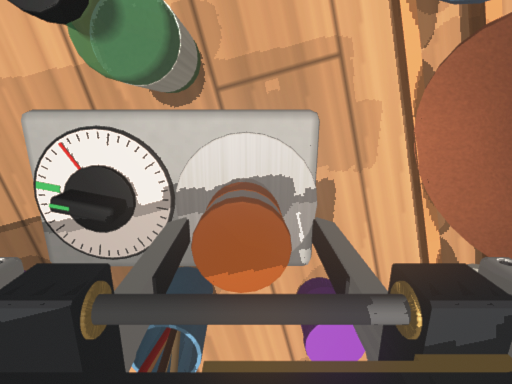

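Run:
```python
from h import *
print(onplane("wrist",241,245,151))
print("proj tcp",proj("wrist",read_state()["eef_pos"]))
```

```text
[659.16222534   1.05403957 151.        ]
proj tcp (np.float64(249.78524106939034), np.float64(229.4221072401884))
```

Emit:
play_rows(
  motion=[0, 0, 0, 0.01, 0, -0.003, -1, 0, 0, 0, 0.01, 0, 0, -1, 0, 0, 0, 0.01, 0, 0, -1, 0, 0, 0, 0, 0, 0, -1],
)

```text
clock: 6.6
eef_pos: [660.9, 1.7, 96.6]
eef_rot: [-0.193, 1.57, -0.453]
wrist_force: [-0.5, -0.1, 0.1]
finger_gap: 93.3
```

Run:
```python
from h import *
to([661,1,105],-0.257)
```

```text
t 6.6 pos [660.9   1.7  96.6] phi -0.26 gap 93.3 F [-0.5 -0.1  0.1] j [-0.05  0.64  1.28 -0.    1.22  0.21]
tilt fix ry,rz: [0.0011 0.0002]
turn about tool x: -0.003
tool shift m: [-0.0084 -0.0007  0.0003]
```

Emit:
play_rows(
  motion=[0, 0, 0, 0, 0, 0, 0.8, 0, 0, 0, 0, 0, 0, 0.8, 0, 0, 0, 0, 0, 0, 0.8, 0, 0, 0, 0, 0, 0, 0.8, 0, 0, 0, 0, 0, 0, 0.8, 0, 0, 0, 0, 0, 0, 0.8],
  newtons=25,
)

```text
clock: 7.2
eef_pos: [661.1, 1.8, 97.1]
eef_rot: [-0.048, 1.569, -0.308]
wrist_force: [-1.7, 0.6, 0.3]
finger_gap: 61.4
```

Emit:
play_rows(
  motion=[0, 0, 0, -0.015, 0, 0, 0.8, 0, 0, 0, -0.025, 0, 0, 0.8, 0, 0, 0, -0.03, 0, 0, 0.8, 0, 0, 0, -0.03, 0, 0, 0.8, 0, 0, 0, -0.03, 0, 0, 0.8, 0, 0, 0, -0.02, 0, 0, 0.8, 0, 0, 0, 0, 0, 0, 0.8],
)

```text
clock: 7.9
eef_pos: [660.1, 1.7, 257.6]
eef_rot: [-0.035, 1.569, -0.296]
wrist_force: [-0.1, -1.1, -2.2]
finger_gap: 61.7
```

Run:
```python
from h import *
p,d=camera("side"); cv2.imwrite("pics/e.png",p)
to([626,-331,260],-1.57)
for t in ["scale_front","scale_rear","ring_mark","tub_centre"]:
  for r in place_of("side",t)[:4]:
    if r["conf"]>.4: print(t,r["conf"],w("side",r["at"]).round(1))
```

```text
t 7.95 pos [659.8   1.8 255.9] phi -0.261 gap 61.2 F [-0.5 -0.  -3.5] j [-0.05  0.53  1.09 -0.    1.53  0.21]
tilt fix ry,rz: [0.0001 0.0004]
turn about tool x: 1.309
tool shift m: [-0.004  -0.3302  0.0531]
scale_front 0.91 [458.4  52.7  32.3]
scale_rear 0.82 [726.  -13.5  23.8]
ring_mark 0.55 [ 623.8 -330.4   17.7]
ring_mark 0.52 [578.1 316.5  44.6]
tub_centre 0.97 [360.2 -60.   37.9]
tub_centre 0.8 [726.6 214.7  38.4]
tub_centre 0.57 [ 710.3 -162.3   38.5]
tub_centre 0.55 [655.5   0.7 271.9]
```

View pics/e.png

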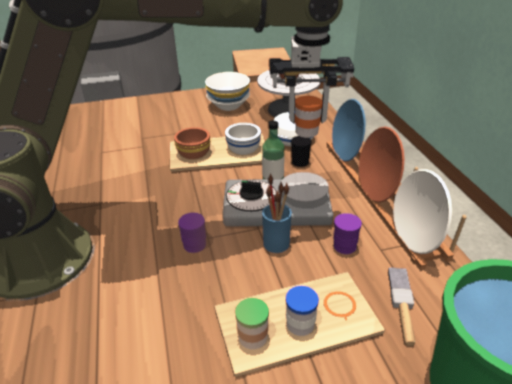

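Emit:
play_rows(
  motion=[0, 0, 0, 0, -0.02, 0.003, 0.8, 0, 0, 0, 0, -0.035, 0.006, 0.8, 0, 0, 0, 0, -0.035, 0.006, 0.8, 0, 0, 0, 0, -0.035, 0.006, 0.8, 0, 0, 0, 0, -0.035, 0.006, 0.8, 0, 0, 0, 0, -0.035, 0.006, 0.8, 0, 0, 0, 0, -0.035, 0.006, 0.8, 0, 0, 0, 0, -0.035, 0.006, 0.8, 0, 0, 0, 0, -0.035, 0.005, 0.8, 0, 0, 0, 0, -0.02, 0.003, 0.8, 0, 0, 0, 0, 0, 0, 0.8],
)

```text
clock: 9.25
eef_pos: [623.2, -331.8, 235.1]
eef_rot: [3.119, 1.541, 2.861]
wrist_force: [-0.4, -0.4, -2.6]
finger_gap: 61.2
```

Emit:
play_rows(
  motion=[0.145, 0, 0, 0, 0, 0, 0.8, 0.145, 0, 0, 0, 0, 0, 0.8, 0.145, 0, 0, 0, 0, 0, 0.8, 0.145, 0, 0, 0, 0, 0, 0.8, 0.145, 0, 0, 0, 0, 0, 0.8, 0.145, 0, 0, 0, 0, 0, 0.8, 0.145, 0, 0, 0, 0, 0, 0.8, 0.145, 0, 0, 0, 0, 0, 0.8, 0.145, 0, 0, 0, 0, 0, 0.8, 0, 0, 0, 0, 0, 0, 0.8],
)

```text
clock: 10.25
eef_pos: [623.6, -322.0, 224.1]
eef_rot: [-1.937, 1.525, 2.74]
wrist_force: [-0.3, 1.1, -2.5]
finger_gap: 61.6
```

Run:
```python
from h import *
p,d=camera("top"); cv2.imwrite("pics/f.png",cv2.resize(p[120:280,330:460],None,fx=4,fy=4,interpolation=cv2.INTER_CUBIC))
to([626,-331,43],-1.57)
hsv=cv2.cvtColor(cv2.imread("pics/a_top.png"),cv2.COLOR_BGR2HSV)
m=cv2.inRange(hsv,(5,150,180),(18,255,255)); m[:,:365]=0;m[:,412:]=0;m[:140]=0;m[175:]=0
ys,xs=np.nonzero(m); print(len(xs),xs.min(),xs.max(),ys.min(),ys.max())
e=cv2.minEnclosingCircle(np.c_[xs,ys].astype(np.float32)); print(e, onplane("top",*e[0],18))
s=cv2.imread("pics/a_side.png"); hsv=cv2.cvtColor(s,cv2.COLOR_BGR2HSV)
m=cv2.inRange(hsv,(5,150,180),(18,255,255)); m[:,:322]=0;m[:,362:]=0;m[:286]=0;m[322:]=0
ys,xs=np.nonzero(m);print(len(xs),xs.min(),xs.max(),ys.min(),ys.max())
e=cv2.fitEllipse(cv2.convexHull(np.c_[xs,ys].astype(np.int32)));print(e,onplane("side",*e[0],18))
```

```text
t 10.3 pos [ 623.6 -321.9  224. ] phi -1.601 gap 61.9 F [ 0.4  0.2 -3.3] j [-0.53  0.68  0.92 -0.01  1.58  1.07]
tilt fix ry,rz: [-0.0166  0.0425]
turn about tool x: -0.031
tool shift m: [0.1805 0.0103 0.012 ]
281 374 404 146 172
((389.0, 159.0), 15.132845878601074) [ 624.03546147 -333.95599487   18.        ]
156 324 355 292 317
((339.581298828125, 303.8897399902344), (24.048498153686523, 31.587139129638672), 107.79295349121094) [ 620.85419213 -331.66995209   18.        ]
```

View pics/f.png

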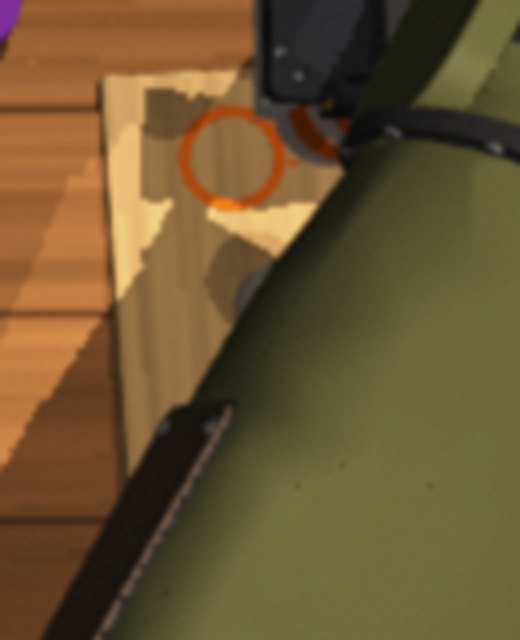

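Emit:
play_rows(
  motion=[-0.03, -0.017, 0.043, 0, 0, 0, 0.8, 0, 0, 0, 0, 0, 0, 0.8],
)

```text
clock: 10.5
eef_pos: [623.8, -320.7, 222.9]
eef_rot: [2.663, 1.57, 1.103]
wrist_force: [0.4, 0.4, -1.9]
finger_gap: 61.4
```

Run:
```python
from h import *
to([624,-331.5,43],-1.57)
```

```text
t 10.5 pos [ 623.8 -320.7  222.9] phi -1.56 gap 61.4 F [ 0.4  0.4 -1.9] j [-0.53  0.65  0.98  0.    1.51  1.03]
tilt fix ry,rz: [-0.0008 -0.0004]
turn about tool x: 0.01
tool shift m: [ 0.1799 -0.      0.0109]
```

Emit:
play_rows(
  motion=[0, 0, 0, 0, 0, 0.01, 0.8, 0, 0, 0, 0.02, 0, 0, 0.8, 0, 0, 0, 0.02, 0, 0, 0.8, 0, 0, 0, 0.02, 0, 0, 0.8, 0, 0, 0, 0.02, 0, 0, 0.8, 0, 0, 0, 0.02, 0, 0, 0.8, 0, 0, 0, 0.015, 0, 0, 0.8, 0, 0, 0, 0, 0, 0, 0.8],
)

```text
clock: 11.3
eef_pos: [623.6, -334.9, 103.0]
eef_rot: [-2.048, 1.564, 2.685]
wrist_force: [0.2, 0.2, -1.6]
finger_gap: 61.4
```

Run:
```python
from h import *
p,d=camera("wrist"); cv2.imwrite("pics/g1.png",p)
to([624,-331.5,43],-1.57)
p,d=camera("side"); cv2.imwrite("pics/g.png",cv2.resize(p[230:370,200:400],None,fx=4,fy=4,interpolation=cv2.INTER_CUBIC))
```

```text
t 11.35 pos [ 624.1 -335.1  104.4] phi -1.55 gap 61.7 F [-0.2 -0.2 -2.8] j [-0.54  0.75  1.09 -0.    1.31  1.01]
tilt fix ry,rz: [-0.0024  0.005 ]
turn about tool x: 0.02
tool shift m: [ 0.0614  0.0003 -0.0034]
```

View pics/g.png

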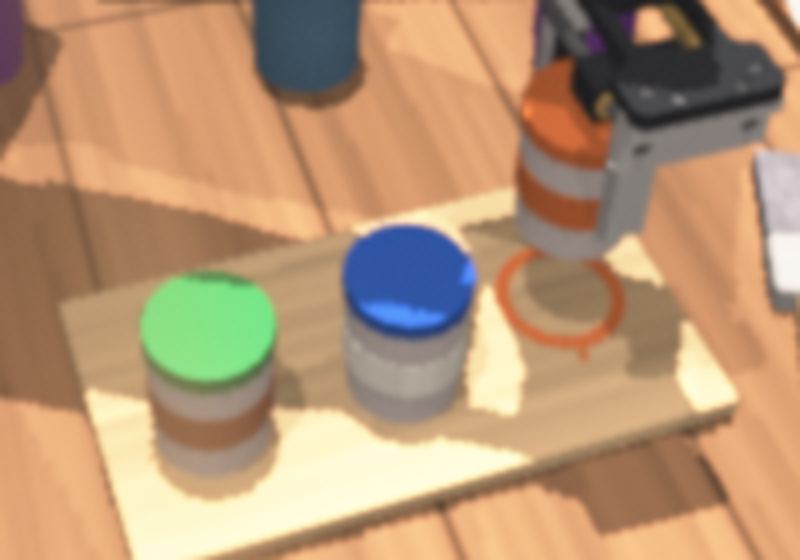

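View pics/g1.png

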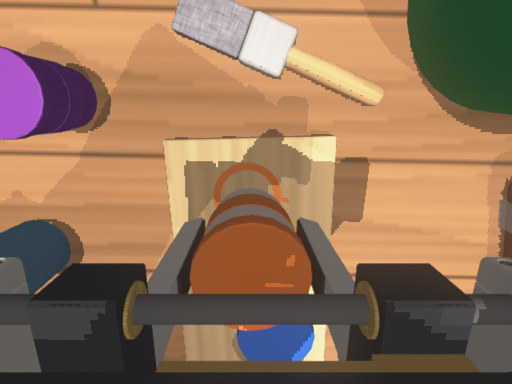

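Run:
```python
from h import *
print(onplane("wrist",248,195,18), onplane("side",340.2,304,18),onplane("top",387.6,159,18))
print([onplane("wrist",u,v,18).round(1).tolist() for u,v in [(215,192),(281,192),(247,163)]])
# tub bottom front edge in side crop
```

```text
[ 623.94393341 -333.51864658   18.        ] [ 621.94909266 -332.26877963   18.        ] [ 624.06105108 -330.5153857    18.        ]
[[626.3, -301.5, 18.0], [627.6, -365.4, 18.0], [655.4, -332.0, 18.0]]
```

Emit:
play_rows(
  motion=[0.01, -0.002, 0.005, 0.01, -0.001, -0.003, 0.8, 0, 0, 0, 0.015, 0, 0, 0.8, 0, 0, 0, 0.012, 0, 0, 0.8, 0, 0, 0, 0.006, 0, 0, 0.8, 0, 0, 0, 0, 0, 0, 0.8],
)

```text
clock: 11.9
eef_pos: [624.4, -332.5, 61.7]
eef_rot: [1.093, 1.565, -0.468]
wrist_force: [0.4, 0.1, -1.8]
finger_gap: 61.4
```

Run:
```python
from h import *
to([623,-332.3,43],-1.57)
```

```text
t 11.9 pos [ 624.4 -332.5   61.7] phi -1.561 gap 61.4 F [ 0.4  0.1 -1.8] j [-0.54  0.78  1.14  0.    1.22  1.02]
tilt fix ry,rz: [ 0.0027 -0.0052]
turn about tool x: 0.009
tool shift m: [ 0.0187 -0.0015 -0.0003]
```

Emit:
play_rows(
  motion=[0, 0.003, -0.005, 0.005, -0.001, 0, 0.8, 0, 0, 0, 0.005, 0, 0, 0.8, 0, 0, 0, 0.004, 0, 0, 0.8, 0, 0, 0, 0.003, 0, 0, 0.8, 0, 0, 0, 0, 0, 0, 0.8],
)

```text
clock: 12.4
eef_pos: [623.7, -332.8, 44.0]
eef_rot: [1.519, 1.57, -0.041]
wrist_force: [0.1, 0.2, -3.0]
finger_gap: 61.4
```

Run:
```python
from h import *
to([623,-332.3,42],-1.57)
p,d=camera("side"); cv2.imwrite("pics/i.png",cv2.resize(p[230:370,200:400],None,fx=4,fy=4,interpolation=cv2.INTER_CUBIC))
```

```text
t 12.4 pos [ 623.7 -332.8   44. ] phi -1.561 gap 61.4 F [ 0.1  0.2 -3. ] j [-0.54  0.8   1.15  0.    1.2   1.02]
tilt fix ry,rz: [ 0.     -0.0007]
turn about tool x: 0.009
tool shift m: [ 0.002  -0.0007 -0.0005]
```

View pics/i.png

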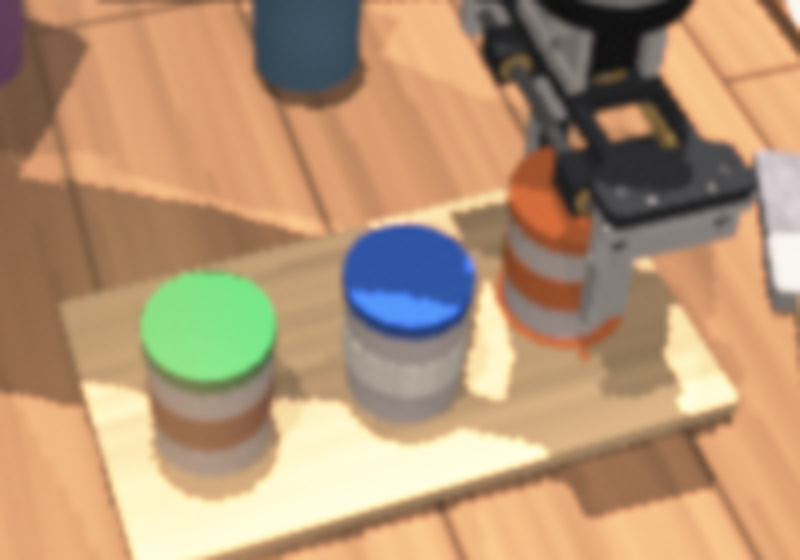

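Emit:
play_rows(
  motion=[0, 0, 0, 0.0015, 0, 0, 0.8, 0, 0, 0, 0.0015, 0, 0, 0.8, 0, 0, 0, 0, 0, 0, 0.8],
)

```text
clock: 12.75
eef_pos: [624.3, -333.1, 42.3]
eef_rot: [1.189, 1.568, -0.371]
wrist_force: [0.8, -0.4, -2.5]
finger_gap: 61.6
```

Emit:
play_rows(
  motion=[0, 0, 0, 0.0015, 0, 0, 0.8, 0, 0, 0, 0.0015, 0, 0, 0.8, 0, 0, 0, 0, 0, 0, 0.8],
)

```text
clock: 13.05
eef_pos: [625.3, -333.0, 42.5]
eef_rot: [1.161, 1.565, -0.399]
wrist_force: [0.1, 0.8, -2.9]
finger_gap: 61.0
```

Emit:
play_rows(
  motion=[0, 0.004, 0, 0.003, -0.001, 0, 0.8, 0, 0, 0, 0.003, -0.001, 0, 0.8],
)

```text
clock: 13.25
eef_pos: [626.0, -332.9, 41.8]
eef_rot: [1.552, 1.558, -0.008]
wrist_force: [-5.6, 8.2, 24.8]
finger_gap: 61.4
```

Run:
```python
from h import *
to([623,-332.3,42],-1.57)
```

```text
t 13.25 pos [ 626.  -332.9   41.8] phi -1.559 gap 61.4 F [-5.6  8.2 24.8] j [-0.54  0.8   1.15  0.01  1.18  1.01]
tilt fix ry,rz: [ 0.0002 -0.0125]
turn about tool x: 0.011
tool shift m: [-0.0002 -0.003  -0.0007]
```

Emit:
play_rows(
  motion=[0, 0, -0.012, -0.002, -0.002, 0, 0.8, 0, 0, 0, 0, 0, 0, 0.8],
)

```text
clock: 13.45
eef_pos: [624.2, -333.0, 44.5]
eef_rot: [1.071, 1.569, -0.488]
wrist_force: [-0.0, -0.4, -2.5]
finger_gap: 61.4
```

Run:
```python
from h import *
to([623,-332.3,42],-1.57)
```

```text
t 13.45 pos [ 624.2 -333.    44.5] phi -1.559 gap 61.4 F [-0.  -0.4 -2.5] j [-0.54  0.8   1.14  0.    1.2   1.02]
tilt fix ry,rz: [ 0.0008 -0.0014]
turn about tool x: 0.011
tool shift m: [ 0.0025 -0.0012 -0.0007]
```

Now lower about 2 mm, release, and rise.

Emit:
play_rows(
  motion=[0, 0, -0.001, 0.002, -0.001, 0, 0.8, 0, 0, 0, 0, 0, 0, 0.8, 0, 0, 0, 0, 0, 0, 0, 0, 0, 0, 0, 0, 0, -0.8, 0, 0, 0, 0, 0, 0, -1, 0, 0, 0, 0, 0, 0, -1],
)

```text
clock: 14.05
eef_pos: [622.9, -333.2, 41.3]
eef_rot: [0.087, 1.57, -1.472]
wrist_force: [-0.6, 0.2, 0.7]
finger_gap: 82.2
```

Emit:
play_rows(
  motion=[0, 0, 0, -0.02, 0, 0, -1, 0, 0, 0, -0.03, 0, 0, -1, 0, 0, 0, -0.04, 0, 0, -1, 0, 0, 0, -0.04, 0, 0, -1, 0, 0, 0, -0.04, 0, 0, -1, 0, 0, 0, -0.03, 0, 0, -1, 0, 0, 0, 0, 0, 0, -1],
)

```text
clock: 14.75
eef_pos: [622.1, -333.2, 246.7]
eef_rot: [-1.972, 1.567, 2.751]
wrist_force: [-0.7, -0.4, -0.0]
finger_gap: 94.1
```

Run:
```python
from h import *
to([529,331,260],-0.257)
p,d=camera("side"); cv2.imwrite("pics/j.png",cv2.resize(p[230:370,200:400],None,fx=4,fy=4,interpolation=cv2.INTER_CUBIC))
for n in ["tub_centre","ring_mark","pan_top","scale_front","scale_rear","knob_grip"]:
  for r in place_of("side",n)[:4]:
    if r["conf"]>.3: print(n,r["conf"],w("side",r["at"]).round(1))
```

```text
t 14.75 pos [ 622.1 -333.2  246.7] phi -1.56 gap 94.1 F [-0.7 -0.4 -0. ] j [-0.54  0.65  0.92 -0.    1.58  1.02]
tilt fix ry,rz: [-0.0014  0.0032]
turn about tool x: -1.303
tool shift m: [-0.0121 -0.0859 -0.6652]
tub_centre 0.79 [ 615.8 -332.3   57.2]
tub_centre 0.74 [727.4 214.7  37.9]
tub_centre 0.57 [362.7 -61.4  36.9]
tub_centre 0.56 [ 706.9 -160.7   41.1]
ring_mark 0.74 [726.  -15.7  24.4]
ring_mark 0.7 [ 615.9 -330.1   56. ]
ring_mark 0.5 [ 621.4 -330.6   18.6]
pan_top 0.97 [662.1   7.1  78.9]
pan_top 0.66 [592.1  18.4  -0.8]
pan_top 0.49 [ 427.3 -358.2   54.5]
scale_front 0.66 [458.1  55.8  33.2]
scale_rear 0.58 [724.  -14.2  25.2]
knob_grip 0.9 [527.7  36.2  72.8]
```

View pics/j.png

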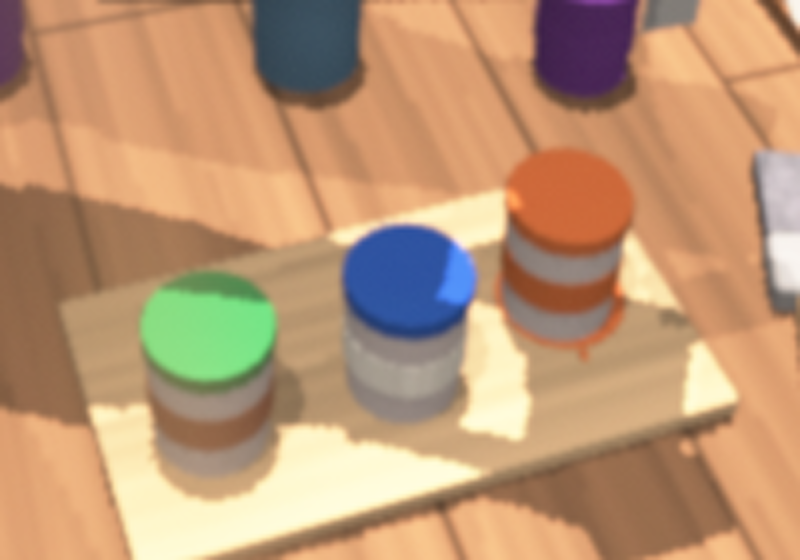

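Emit:
play_rows(
  motion=[0, 0, 0, -0.015, -0.003, -0.02, -1, 0, 0, 0, 0, -0.006, -0.046, -1, 0, 0, 0, 0, -0.006, -0.046, -1, 0, 0, 0, 0, -0.006, -0.046, -1, 0, 0, 0, 0, -0.006, -0.046, -1, 0, 0, 0, 0, -0.006, -0.046, -1, 0, 0, 0, 0, -0.006, -0.046, -1, 0, 0, 0, 0, -0.006, -0.046, -1, 0, 0, 0, 0, -0.006, -0.046, -1, 0, 0, 0, 0, -0.006, -0.046, -1, 0, 0, 0, 0, -0.006, -0.046, -1, 0, 0, 0, 0, -0.006, -0.046, -1, 0, 0, 0, 0, -0.006, -0.046, -1, 0, 0, 0, 0, -0.006, -0.046, -1, 0, 0, 0, 0, -0.006, -0.046, -1, 0, 0, 0, 0, 0, -0.02, -1],
)

```text
clock: 16.7
eef_pos: [519.0, 374.3, 251.0]
eef_rot: [-1.86, 1.542, 2.858]
wrist_force: [0.8, -0.3, -0.2]
finger_gap: 93.8
```

Emit:
play_rows(
  motion=[-0.145, 0, 0, 0, 0, 0, -1, -0.145, 0, 0, 0, 0, 0, -1, -0.145, 0, 0, 0, 0, 0, -1, -0.145, 0, 0, 0, 0, 0, -1, -0.145, 0, 0, 0, 0, 0, -0.5, -0.145, 0, 0, 0, 0, 0, -0.3, -0.145, 0, 0, 0, 0, 0, -0.3, -0.145, 0, 0, 0, 0, 0, -0.3, -0.145, 0, 0, 0, 0, 0, -0.3, 0, 0, 0, 0, 0, 0, -0.3],
)

```text
clock: 17.7
eef_pos: [515.9, 378.0, 241.8]
eef_rot: [-2.958, 1.533, 3.111]
wrist_force: [0.4, 0.7, 0.1]
finger_gap: 61.3
```

Run:
```python
from h import *
p,d=camera("wrist"); cv2.imwrite("pics/k.png",p); np.save("kd.npy",d)
to([529,331,260],-0.257)
for n in ["bowl_centre","brown_bowl_centre"]:
  for r in place_of("wrist",n)[:2]: print(n,r["conf"],w("wrist",r["at"]).round(1))
```

```text
t 17.75 pos [515.9 378.  241.8] phi -0.219 gap 61.1 F [-0.2 -1.5 -0.8] j [0.57 0.5  1.16 0.02 1.51 0.78]
tilt fix ry,rz: [-0.0377  0.0072]
turn about tool x: 0.038
tool shift m: [-0.0188 -0.0431  0.0223]
bowl_centre 0.83 [575.4 318.6  47. ]
brown_bowl_centre 0.79 [420.7 338.6  47.2]
```

View pics/k.png

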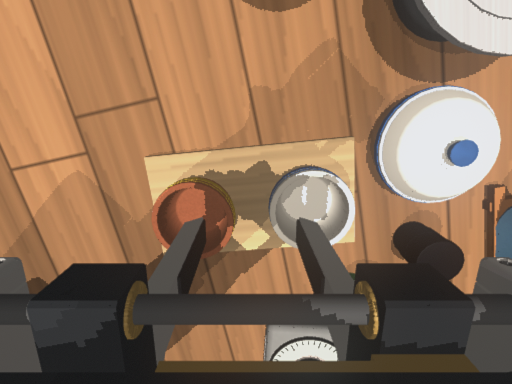

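Emit:
play_rows(
  motion=[0.038, -0.038, 0.007, 0, 0, 0, 0.1, 0, 0, 0, 0, -0.021, 0.011, 0.1, 0, 0, 0, 0, -0.021, 0.011, 0.1, 0, 0, 0, 0.03, 0, 0, 0.1, 0, 0, 0, 0.03, 0, 0, 0.1, 0, 0, 0, 0, 0, 0, 0.1],
)

```text
clock: 18.45
eef_pos: [526.8, 330.1, 181.0]
eef_rot: [0.233, 1.567, -0.048]
wrist_force: [-0.6, -0.5, 0.0]
finger_gap: 42.3
```

Run:
```python
from h import *
p,d=camera("wrist"); cv2.imwrite("pics/l.png",p)
to([528.1,331,150],-0.257)
m=masks_of("wrist","bowl_centre")
for x in m[:2]:print(x["conf"],x["region"].sum())
r=m[0]["region"]; c=camera_params("wrist");T=np.array(c["T"])
v,u=np.nonzero(r&(d>0)); z=d[v,u]; P=np.c_[(u-c["cx"])/c["fx"]*z,(v-c["cy"])/c["fy"]*z,z]@T[:3,:3].T+T[:3,3]
k=(P[:,2]>73)&(P[:,2]<84)
Q=P[k]; print(len(Q),Q[:,2].mean())
from scipy.optimize import least_squares
f=least_squares(lambda a:np.hypot(Q[:,0]-a[0],Q[:,1]-a[1])-50,[576,318],loss="soft_l1");print(f.x,np.abs(f.fun).mean())
f=least_squares(lambda a:np.hypot(Q[:,0]-a[0],Q[:,1]-a[1])-a[2],[576,318,50],loss="soft_l1");print(f.x)
```

```text
t 18.5 pos [527.5 330.6 183.4] phi -0.281 gap 42.6 F [ 0.4 -0.6  1. ] j [ 0.5   0.48  1.33 -0.    1.33  0.78]
tilt fix ry,rz: [ 0.0058 -0.003 ]
turn about tool x: -0.024
tool shift m: [0.0334 0.0005 0.0003]Traceback (most recent call last):
  File "<stdin>", line 6, in <module>
IndexError: list index out of range
```

View pics/l.png

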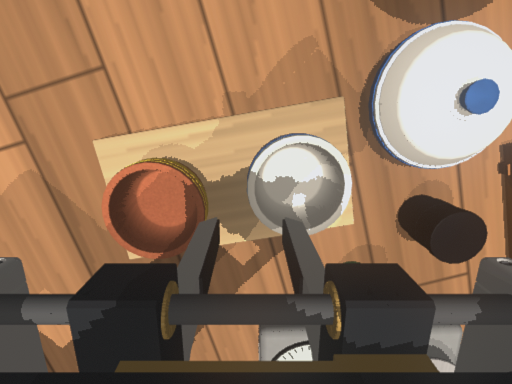

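Run:
```python
from h import *
p,d=camera("wrist")
c=camera_params("wrist");T=np.array(c["T"])
v,u=np.nonzero(d>0); z=d[v,u]; P=np.c_[(u-c["cx"])/c["fx"]*z,(v-c["cy"])/c["fy"]*z,z]@T[:3,:3].T+T[:3,3]
k=(P[:,2]>74)&(P[:,2]<82)&(np.hypot(P[:,0]-576.5,P[:,1]-318)<62)&(np.hypot(P[:,0]-576.5,P[:,1]-318)>38)
Q=P[k]; print(len(Q),Q[:,2].mean())
from scipy.optimize import least_squares
f=least_squares(lambda a:np.hypot(Q[:,0]-a[0],Q[:,1]-a[1])-a[2],[576,318,50],loss="soft_l1");print(f.x,np.abs(f.fun).mean())
# circle by pixel: outer rim
print(onplane("wrist",299,184,78), proj("wrist",[528,331,78]))
```

```text
2168 78.02633038392098
[576.1208178  318.60151606  49.47641272] 2.0531324354270697
[579.42658088 322.02156593  78.        ] (np.float64(248.91372652548912), np.float64(189.287564065339))
```

Emit:
play_rows(
  motion=[-0.024, 0.006, -0.003, 0.02, 0, 0, 0.1, 0, 0, 0, 0.02, 0, 0, 0.1, 0, 0, 0, 0.02, 0, 0, 0.1, 0, 0, 0, 0.015, 0, 0, 0.1, 0, 0, 0, 0, 0, 0, 0.1],
)

```text
clock: 19.1
eef_pos: [530.2, 333.3, 110.5]
eef_rot: [0.816, 1.561, 0.565]
wrist_force: [-0.4, 0.1, -0.6]
finger_gap: 42.6
```

Run:
```python
from h import *
to([528.1,331.4,50],-0.257)
```

```text
t 19.1 pos [530.2 333.3 110.5] phi -0.251 gap 42.6 F [-0.4  0.1 -0.6] j [0.5  0.55 1.4  0.   1.19 0.75]
tilt fix ry,rz: [ 0.0069 -0.0073]
turn about tool x: 0.006
tool shift m: [ 0.0605 -0.0028 -0.002 ]
```

Emit:
play_rows(
  motion=[0.006, 0.007, -0.007, 0.015, -0.003, -0.002, 0.1, 0, 0, 0, 0.015, 0, 0, 0.1, 0, 0, 0, 0.012, 0, 0, 0.1, 0, 0, 0, 0.01, 0, 0, 0.1, 0, 0, 0, 0, 0, 0, 0.1],
)

```text
clock: 19.6
eef_pos: [527.9, 331.3, 55.2]
eef_rot: [1.188, 1.57, 0.931]
wrist_force: [-0.9, 0.6, 0.4]
finger_gap: 42.0
```

Run:
```python
from h import *
to([528.1,331.4,50],-0.257)
```

```text
t 19.6 pos [527.9 331.3  55.2] phi -0.257 gap 42.0 F [-0.9  0.6  0.4] j [0.5  0.61 1.44 0.   1.09 0.76]
tilt fix ry,rz: [ 0.0003 -0.0009]
turn about tool x: 0.0
tool shift m: [0.0052 0.0002 0.0002]
```

Emit:
play_rows(
  motion=[0, 0, 0, 0.005, 0, 0, 0.1, 0, 0, 0, 0, 0, 0, 0.1, 0, 0, 0, 0, 0, 0, 0.5, 0, 0, 0, 0, 0, 0, 1, 0, 0, 0, 0, 0, 0, 1, 0, 0, 0, 0, 0, 0, 1, 0, 0, 0, 0, 0, 0, 1],
  newtons=40,
)

```text
clock: 20.3
eef_pos: [529.0, 332.0, 51.8]
eef_rot: [0.861, 1.566, 0.604]
wrist_force: [1.4, 1.8, -0.6]
finger_gap: 8.7
```

Run:
```python
from h import *
to([528.1,331.4,250],-0.257)
```

```text
t 20.3 pos [529.  332.   51.8] phi -0.257 gap 8.7 F [ 1.4  1.8 -0.6] j [0.5  0.62 1.44 0.   1.08 0.76]
tilt fix ry,rz: [ 0.0031 -0.0036]
turn about tool x: 0.0
tool shift m: [-1.982e-01 -1.000e-04 -1.000e-04]
```

Emit:
play_rows(
  motion=[0, 0, 0, -0.008, 0, 0, 1, 0, 0, 0, -0.015, 0, 0, 1, 0, 0, 0, -0.025, 0, 0, 1, 0, 0, 0, -0.025, 0, 0, 1, 0, 0, 0, -0.025, 0, 0, 1, 0, 0, 0, -0.025, 0, 0, 1, 0, 0, 0, -0.025, 0, 0, 1, 0, 0, 0, -0.02, 0, 0, 1, 0, 0, 0, -0.01, 0, 0, 1, 0, 0, 0, 0, 0, 0, 1],
)

```text
clock: 21.3
eef_pos: [525.9, 330.2, 243.0]
eef_rot: [2.118, 1.57, 1.861]
wrist_force: [-0.6, 0.6, -4.2]
finger_gap: 9.3
```

Run:
```python
from h import *
p,d=camera("wrist"); cv2.imwrite("pics/m.png",p)
to([613,16,255],-0.257)
```

```text
t 21.35 pos [525.8 330.1 242. ] phi -0.257 gap 8.8 F [-0.1 -0.9 -4.2] j [0.5  0.44 1.25 0.   1.46 0.76]
tilt fix ry,rz: [-0.0014 -0.0002]
turn about tool x: -0.0
tool shift m: [-0.0133 -0.2815  0.1643]
```

View pics/m.png

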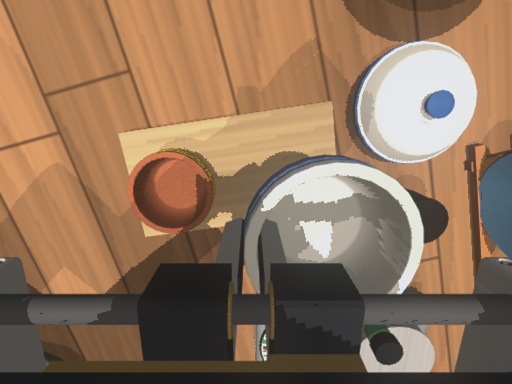

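Emit:
play_rows(
  motion=[0, 0, 0, -0.02, 0, 0, 1, 0, 0, 0, -0.015, -0.01, 0.005, 1, 0, 0, 0, -0.003, -0.02, 0.012, 1, 0, 0, 0, -0.003, -0.026, 0.015, 1, 0, 0, 0, -0.003, -0.026, 0.015, 1, 0, 0, 0, -0.003, -0.026, 0.015, 1, 0, 0, 0, -0.003, -0.026, 0.015, 1, 0, 0, 0, -0.003, -0.026, 0.015, 1, 0, 0, 0, -0.003, -0.026, 0.015, 1, 0, 0, 0, -0.003, -0.026, 0.015, 1, 0, 0, 0, -0.003, -0.025, 0.015, 1, 0, 0, 0, 0, -0.018, 0.01, 1, 0, 0, 0, 0, -0.008, 0.005, 1, 0, 0, 0, 0, 0, 0, 1],
)

```text
clock: 22.75
eef_pos: [604.9, 16.2, 294.5]
eef_rot: [-2.597, 1.547, -2.856]
wrist_force: [0.1, -0.2, -4.2]
finger_gap: 9.1
```

Run:
```python
from h import *
p,d=camera("wrist"); cv2.imwrite("pics/n.png",p)
to([613,16,250],-0.257)
p,d=camera("side")
for n in ["pan_top","scale","bowl_centre","scale_front","scale_rear","knob_grip"]:
  for r in place_of("side",n)[:1]: print(n,r["conf"],w("side",r["at"]).round(1))
cv2.imwrite("pics/n2.png",p)
```

```text
t 22.8 pos [604.8  16.9 294.5] phi -0.259 gap 8.2 F [ 0.  -0.2 -4.7] j [-0.03  0.4   1.19 -0.01  1.58  0.23]
tilt fix ry,rz: [-0.0207  0.0124]
turn about tool x: -0.002
tool shift m: [0.0443 0.0018 0.0091]
pan_top 0.93 [663.2   5.1  80.3]
scale 0.81 [594.7  20.8   1.6]
bowl_centre 0.66 [652.5   0.  288. ]
scale_front 0.73 [458.9  54.1  32. ]
scale_rear 0.94 [723.5 -16.4  21.8]
knob_grip 0.78 [530.3  37.8  74.4]
```

View pics/n2.png

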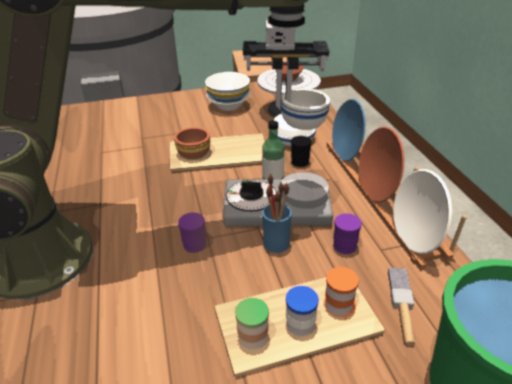

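Run:
```python
from h import *
print(onplane("top",253.1,141.3,73),onplane("top",239.1,196.6,50))
s=cv2.imread("pics/n2.png"); cv2.imwrite("pics/n3.png",cv2.resize(s[160:240,215:340],None,fx=6,fy=6,interpolation=cv2.INTER_CUBIC))
```

```text
[660.82833339   1.81360763  73.        ] [531.45169437  36.17914257  50.        ]
```

View pics/n3.png

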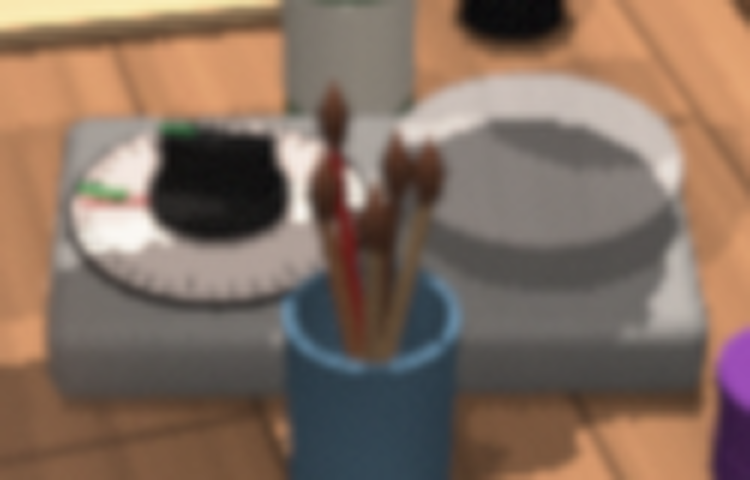

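View pics/n.png

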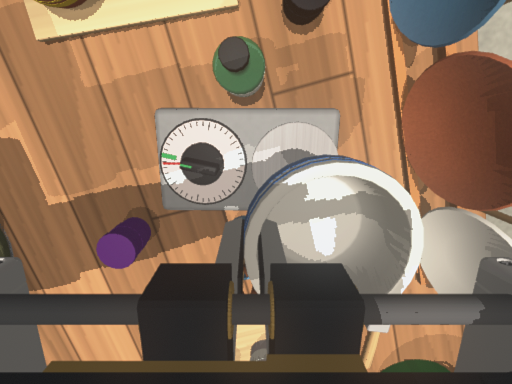

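Emit:
play_rows(
  motion=[0, -0.021, 0.012, 0, 0, 0, 1, 0, 0, 0, 0, 0, 0, 1, 0, 0, 0, 0.015, 0.001, 0.005, 1, 0, 0, 0, 0.02, 0, 0, 1, 0, 0, 0, 0.02, 0, 0, 1, 0, 0, 0, 0.02, 0, 0, 1, 0, 0, 0, 0.015, 0, 0, 1, 0, 0, 0, 0.01, 0, 0, 1, 0, 0, 0, 0, 0, 0, 1],
)

```text
clock: 24.05
eef_pos: [610.6, 18.6, 185.5]
eef_rot: [0.463, 1.57, 0.207]
wrist_force: [0.1, -0.5, -4.5]
finger_gap: 8.9
```

Run:
```python
from h import *
to([613.3,15.7,110],-0.257)
```

```text
t 24.05 pos [610.6  18.6 185.5] phi -0.256 gap 8.9 F [ 0.1 -0.5 -4.5] j [-0.03  0.45  1.36  0.    1.33  0.23]
tilt fix ry,rz: [ 0.001  -0.0005]
turn about tool x: 0.001
tool shift m: [ 0.0755 -0.0022  0.0033]
```

Emit:
play_rows(
  motion=[0, 0, 0, 0.01, -0.002, 0.003, 1, 0, 0, 0, 0.015, 0, 0, 1, 0, 0, 0, 0.015, 0, 0, 1, 0, 0, 0, 0.01, 0, 0, 1, 0, 0, 0, 0.005, 0, 0, 1, 0, 0, 0, 0, 0, 0, 1],
)

```text
clock: 24.65
eef_pos: [615.2, 14.9, 129.0]
eef_rot: [0.249, 1.565, -0.007]
wrist_force: [0.2, -0.4, -3.6]
finger_gap: 9.2
```

Run:
```python
from h import *
to([613.3,15.7,110],-0.257)
p,d=camera("side"); cv2.imwrite("pics/o.png",cv2.resize(p[120:240,215:340],None,fx=5,fy=5,interpolation=cv2.INTER_CUBIC))
p,d=camera("wrist"); cv2.imwrite("pics/o2.png",p)
```

```text
t 24.65 pos [615.2  14.9 129. ] phi -0.256 gap 9.2 F [ 0.2 -0.4 -3.6] j [-0.04  0.51  1.41  0.    1.21  0.22]
tilt fix ry,rz: [ 0.0054 -0.0014]
turn about tool x: 0.001
tool shift m: [ 0.019   0.0002 -0.0022]
```

View pics/o.png

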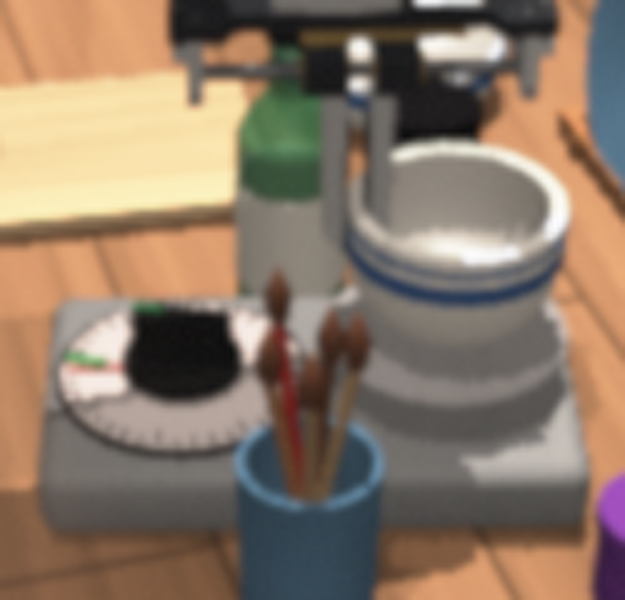

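View pics/o2.png

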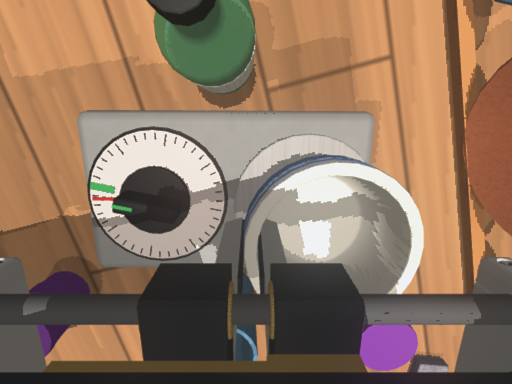

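Run:
```python
from h import *
a=np.linspace(0,2*np.pi,721)
C=np.array([proj("wrist",[661.3+62*np.cos(t),3+62*np.sin(t),76]) for t in a]);print("pan",C.min(0),C.max(0))
st=read_state()["eef_pos"]
b=st+np.array([48,-12.7,0])
C=np.array([proj("wrist",[b[0]+54*np.cos(t),b[1]+54*np.sin(t),st[2]+26.2]) for t in a]);print("bowl",C.min(0),C.max(0))
```

```text
pan [232.29201148 130.78997758] [377.1287137  268.98987693]
bowl [242.5747488  155.30892589] [427.31542198 324.38830072]
```

Run:
```python
from h import *
s=cv2.imread("pics/o2.png"); s=cv2.resize(s[100:290,215:445],None,fx=3,fy=3,interpolation=cv2.INTER_CUBIC)
for cen,col in [((661.3,3),(0,0,255)),((664,1),(255,0,255))]:
  pts=np.array([proj("wrist",[cen[0]+62*np.cos(t),cen[1]+62*np.sin(t),76]) for t in np.linspace(0,6.28,200)])
  pts=((pts-[215,100]+.5)*3).astype(int)
  for p in pts: cv2.circle(s,tuple(map(int,p)),1,col,-1)
cv2.imwrite("pics/p.png",s)
```

```text
(no output)
```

View pics/p.png

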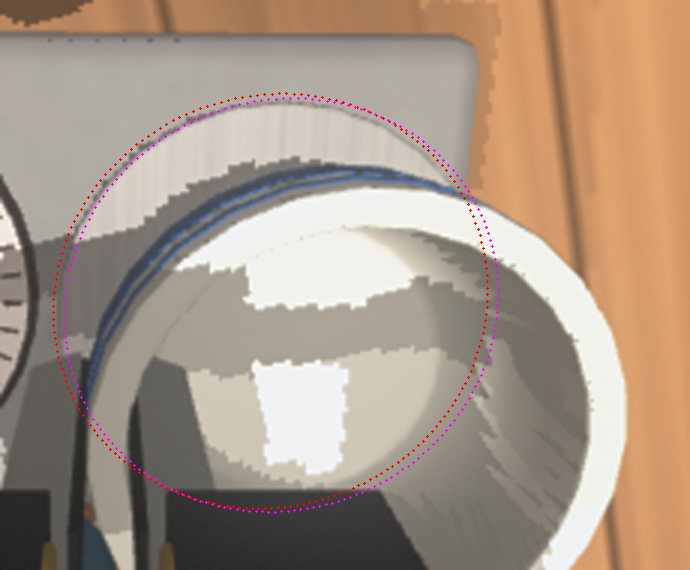

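Emit:
play_rows(
  motion=[0, 0.005, -0.001, 0.004, 0, -0.001, 1, 0, 0, 0, 0.004, 0, 0, 1, 0, 0, 0, 0.003, 0, 0, 1, 0, 0, 0, 0, 0, 0, 1],
)

```text
clock: 25.15
eef_pos: [615.3, 15.3, 119.7]
eef_rot: [0.304, 1.567, 0.048]
wrist_force: [0.4, -0.4, -3.6]
finger_gap: 9.4
```

Run:
```python
from h import *
to([614,14.2,110],-0.257)
```

```text
t 25.15 pos [615.3  15.3 119.7] phi -0.256 gap 9.4 F [ 0.4 -0.4 -3.6] j [-0.03  0.52  1.42  0.    1.2   0.22]
tilt fix ry,rz: [ 0.0038 -0.0012]
turn about tool x: 0.001
tool shift m: [ 0.0097 -0.0014 -0.001 ]
```

Emit:
play_rows(
  motion=[0, 0.004, -0.001, 0.003, -0.001, -0.001, 1, 0, 0, 0, 0.003, 0, 0, 1, 0, 0, 0, 0.002, 0, 0, 1, 0, 0, 0, 0, 0, 0, 1],
)

```text
clock: 25.55
eef_pos: [614.0, 14.5, 111.1]
eef_rot: [2.669, 1.571, 2.413]
wrist_force: [0.1, -1.0, -3.7]
finger_gap: 8.8
```

Run:
```python
from h import *
to([614,14.2,110],-0.257)
```

```text
t 25.55 pos [614.   14.5 111.1] phi -0.256 gap 8.8 F [ 0.1 -1.  -3.7] j [-0.04  0.53  1.43  0.    1.19  0.22]
tilt fix ry,rz: [-0.0003 -0.0001]
turn about tool x: 0.001
tool shift m: [ 0.0011 -0.0003  0.0001]
```

Emit:
play_rows(
  motion=[0, 0, 0, 0.0015, 0, 0, 1, 0, 0, 0, 0.001, 0, 0, 1, 0, 0, 0, 0.001, 0, 0, 1],
)

```text
clock: 25.85
eef_pos: [614.2, 14.6, 108.1]
eef_rot: [0.547, 1.57, 0.291]
wrist_force: [-1.6, -0.3, -1.2]
finger_gap: 8.8
```

Emit:
play_rows(
  motion=[0, 0, 0, 0.001, 0, 0, 1, 0, 0, 0, 0.001, 0, 0, 1, 0, 0, 0, 0, 0, 0, 1],
)

```text
clock: 26.15
eef_pos: [614.4, 14.6, 106.4]
eef_rot: [0.362, 1.569, 0.106]
wrist_force: [-2.7, 0.9, 0.4]
finger_gap: 8.5
```

Run:
```python
from h import *
to([614,14.2,106],-0.257)
```

```text
t 26.15 pos [614.4  14.6 106.4] phi -0.256 gap 8.5 F [-2.7  0.9  0.4] j [-0.04  0.53  1.43  0.    1.18  0.22]
tilt fix ry,rz: [ 0.0012 -0.0005]
turn about tool x: 0.001
tool shift m: [ 0.0004 -0.0005 -0.0003]
```

Emit:
play_rows(
  motion=[0, 0, 0, 0, 0, 0, 0.7, 0, 0, 0, 0, 0, 0, 0.5, 0, 0, 0, 0, 0, 0, 0.4, 0, 0, 0, 0, 0, 0, 0.4, 0, 0, 0, 0, 0, 0, 0.4],
)

```text
clock: 26.65
eef_pos: [615.4, 14.5, 107.3]
eef_rot: [0.231, 1.566, -0.025]
wrist_force: [0.1, -0.4, -0.5]
finger_gap: 28.5
```

Run:
```python
from h import *
to([614,14.2,106],-0.257)
p,d=camera("side"); cv2.imwrite("pics/q.png",cv2.resize(p[120:240,215:340],None,fx=5,fy=5,interpolation=cv2.INTER_CUBIC))
```

```text
t 26.65 pos [615.4  14.5 107.3] phi -0.256 gap 28.5 F [ 0.1 -0.4 -0.5] j [-0.04  0.53  1.43  0.    1.17  0.22]
tilt fix ry,rz: [ 0.0044 -0.001 ]
turn about tool x: 0.001
tool shift m: [ 0.0013 -0.0006 -0.0013]
```

View pics/q.png

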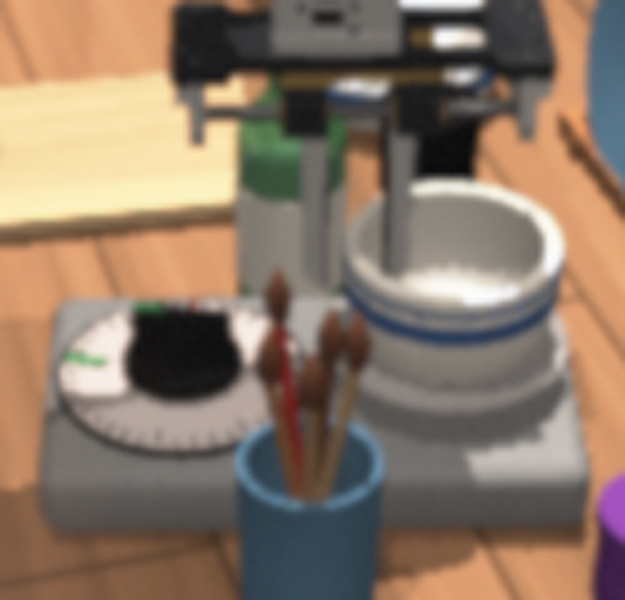

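Emit:
play_rows(
  motion=[0, 0, 0, -0.01, 0, 0, 0.4, 0, 0, 0, -0.02, 0, 0, 0.4, 0, 0, 0, -0.03, 0, 0, 0.4, 0, 0, 0, -0.03, 0, 0, 0.4, 0, 0, 0, -0.03, 0, 0, 0.4, 0, 0.004, -0.001, -0.01, 0, -0.02, 0.2, 0, 0, 0, 0, 0, -0.035, 0.2, 0, 0, 0, 0, 0, -0.025, 0.2, 0, 0, 0, 0, 0, 0, 0.2],
)

```text
clock: 27.6
eef_pos: [534.9, 35.1, 248.7]
eef_rot: [0.256, 1.566, 0.0]
wrist_force: [-0.2, -1.1, -0.4]
finger_gap: 37.7
```

Run:
```python
from h import *
to([531,37.5,200],1.1)
p,d=camera("top"); cv2.imwrite("pics/r.png",cv2.resize(p[100:245,190:300],None,fx=4,fy=4,interpolation=cv2.INTER_CUBIC))
p,d=camera("wrist"); cv2.imwrite("pics/r2.png",p)
for n in ["bowl_centre","knob_grip","scale_front","scale_rear","pointer_tip","zero_mark"]:
  for r in place_of("wrist",n)[:1]: print(n,r["conf"],w("wrist",r["at"]).round(1))
```

```text
t 27.6 pos [534.9  35.1 248.7] phi -0.256 gap 37.7 F [-0.2 -1.1 -0.4] j [-0.    0.24  1.5   0.    1.4   0.25]
tilt fix ry,rz: [ 0.0045 -0.0012]
turn about tool x: -1.356
tool shift m: [ 0.0487  0.0013 -0.0046]
bowl_centre 0.87 [662.4   0.7 100.8]
knob_grip 0.91 [531.4  36.2  74.7]
scale_front 0.67 [463.1  59.3  20.3]
pointer_tip 0.38 [549.   87.7  53.7]
zero_mark 0.56 [476.6  57.2  56.4]
```

View pics/r.png

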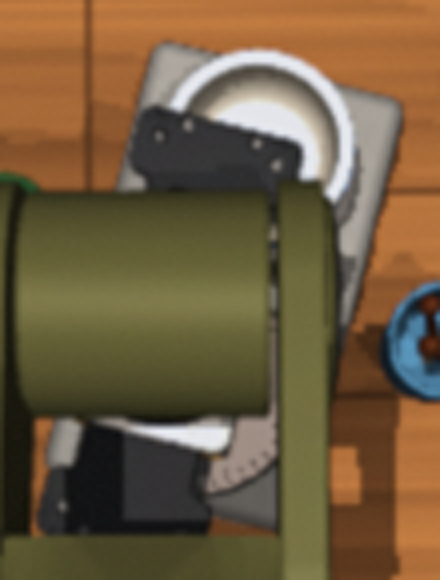

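View pics/r2.png

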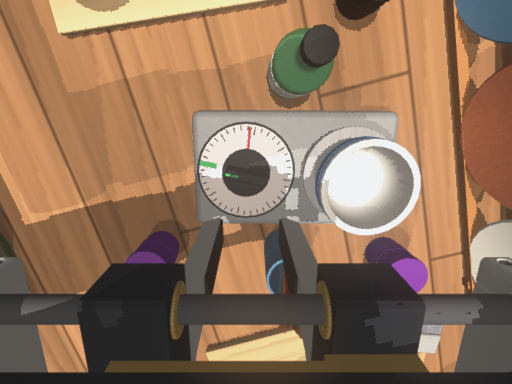

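```bash
cat >> h.py <<'E'
def dial(name="wrist",img=None,zp=51,cen=(531.2,37),save=None):
    p=camera(name)[0] if img is None else img
    c=camera_params(name)
    N=300
    # rectified view: 0.5mm/px around cen, world x up, y left
    g=np.arange(N)-N/2+.5
    src=[]
    corners=[(-75,-75),(75,-75),(75,75),(-75,75)]
    W=np.float32([proj(name,[cen[0]+a,cen[1]+b,zp]) for a,b in corners])
    D=np.float32([(150-b*2,150-a*2) for a,b in corners])
    H=cv2.getPerspectiveTransform(W,D)
    r=cv2.warpPerspective(p,H,(N,N),flags=cv2.INTER_CUBIC)
    if save: cv2.imwrite(save,cv2.resize(r,None,fx=2,fy=2))
    hsv=cv2.cvtColor(r,cv2.COLOR_BGR2HSV)
    out={}
    yy,xx=np.mgrid[:N,:N]; X=(150-yy)/2; Y=(150-xx)/2; rr=np.hypot(X,Y)
    for k,m in {"green":cv2.inRange(hsv,(45,110,60),(80,255,255)),"red":cv2.inRange(hsv,(0,130,90),(6,255,255))|cv2.inRange(hsv,(172,130,90),(180,255,255))}.items():
        m=(m>0)&(rr>35)&(rr<64)
        if m.sum()>5: out[k]=(int(m.sum()),np.arctan2(Y[m].mean(),X[m].mean()),round(float(rr[m].mean()),1))
    # dial circle check
    g=cv2.cvtColor(r,cv2.COLOR_BGR2GRAY)
    return out
E
python3 - <<'E'
from h import *
print(dial(img=cv2.imread("pics/r2.png"),save="pics/s.png"))
E
```

```text
{'green': (382, np.float64(2.7059101838986677), 50.7), 'red': (197, np.float64(1.2079481360481275), 46.8)}
```

View pics/s.png

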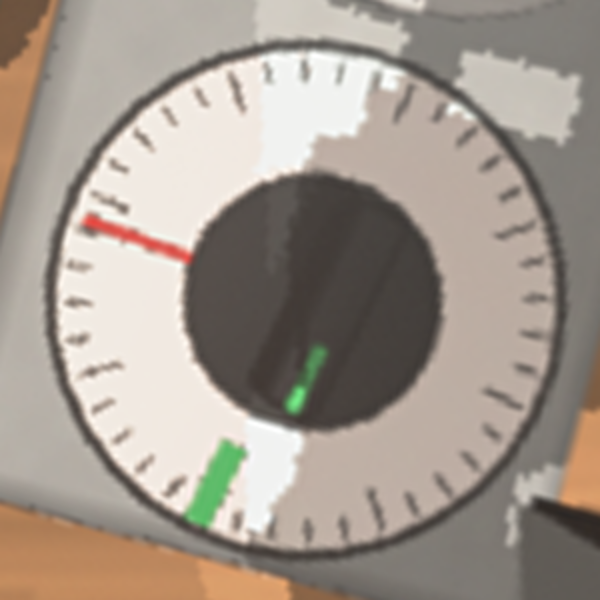

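Emit:
play_rows(
  motion=[-0.145, 0, 0, 0, 0, 0, 0.3, -0.145, 0, 0, 0, 0, 0, 0.3, -0.145, 0, 0, 0, 0, 0, 0.3, -0.145, 0, 0, 0, 0, 0, 0.3, -0.145, 0, 0, 0, 0, 0, 0.3, -0.145, 0, 0, 0, 0, 0, 0.3, -0.145, 0, 0, 0, 0, 0, 0.3, -0.145, 0, 0, 0, 0, 0, 0.3, -0.145, 0, 0, 0, 0, 0, 0.3, -0.07, 0, 0, 0, 0, 0, 0.3, 0, 0, 0, 0, 0, 0, 0.3],
)

```text
clock: 29.1
eef_pos: [539.3, 33.0, 243.2]
eef_rot: [1.992, 1.567, -3.126]
wrist_force: [0.4, 0.4, -0.5]
finger_gap: 32.9
```

Run:
```python
from h import *
to([531.3,35.8,130],1.122)
p,d=camera("wrist"); cv2.imwrite("pics/t.png",p)
print(dial(img=p,cen=(531.3,35.8)))
for n in ["knob_grip"]:
  for r in place_of("wrist",n)[:1]: print(n,r["conf"],w("wrist",r["at"]).round(1))
```

```text
t 29.1 pos [539.3  33.  243.2] phi 1.166 gap 32.9 F [ 0.4  0.4 -0.5] j [-0.01  0.25  1.49 -0.    1.4  -1.17]
tilt fix ry,rz: [-0.0017 -0.0038]
turn about tool x: 0.044
tool shift m: [ 0.1133  0.0081 -0.0004]
{'green': (383, np.float64(2.6857388549238244), 51.7), 'red': (151, np.float64(1.220254853989106), 49.2)}
knob_grip 0.79 [532.3  36.5  75.4]
```

View pics/t.png

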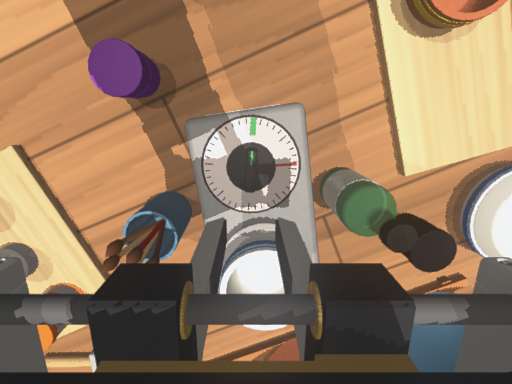

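Emit:
play_rows(
  motion=[0.042, -0.002, -0.004, 0.01, 0.004, 0, 0.3, 0, 0, 0, 0.025, 0.004, 0, 0.3, 0, 0, 0, 0.03, 0, 0, 0.3, 0, 0, 0, 0.025, 0, 0, 0.3, 0, 0, 0, 0.015, 0, 0, 0.3, 0, 0, 0, 0, 0, 0, 0.3],
)

```text
clock: 29.8
eef_pos: [532.6, 36.3, 135.1]
eef_rot: [-1.067, 1.568, 0.037]
wrist_force: [-0.7, -0.1, 1.0]
finger_gap: 32.9
```

Run:
```python
from h import *
to([531.3,35.8,66],1.122)
p,d=camera("wrist"); cv2.imwrite("pics/u.png",p)
```

```text
t 29.8 pos [532.6  36.3 135.1] phi 1.104 gap 32.9 F [-0.7 -0.1  1. ] j [-0.    0.33  1.65  0.    1.16 -1.1 ]
tilt fix ry,rz: [0.0011 0.0021]
turn about tool x: -0.018
tool shift m: [ 0.0691  0.0011 -0.0011]
```

View pics/u.png

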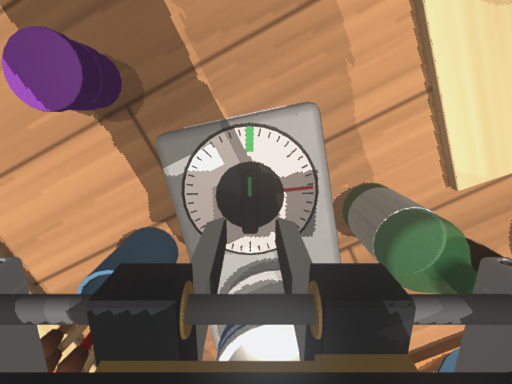

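Emit:
play_rows(
  motion=[-0.012, 0.001, 0.002, 0.015, 0.001, -0.001, 0.3, 0, 0, 0, 0.02, 0, 0, 0.3, 0, 0, 0, 0.015, 0, 0, 0.3, 0, 0, 0, 0.006, 0, 0, 0.3, 0, 0, 0, 0, 0, 0, 0.3],
)

```text
clock: 30.35
eef_pos: [533.6, 35.7, 80.1]
eef_rot: [-1.103, 1.564, 0.013]
wrist_force: [-0.5, -0.3, 0.0]
finger_gap: 32.9
```

Run:
```python
from h import *
to([531.3,35.8,64],1.122)
```

```text
t 30.35 pos [533.6  35.7  80.1] phi 1.115 gap 32.9 F [-0.5 -0.3  0. ] j [-0.    0.4   1.7   0.    1.04 -1.12]
tilt fix ry,rz: [0.0032 0.0063]
turn about tool x: -0.007
tool shift m: [ 0.016   0.0022 -0.001 ]
```

Emit:
play_rows(
  motion=[-0.007, 0.003, 0.006, 0.006, 0.002, -0.001, 0.3, 0, 0, 0, 0.004, 0, 0, 0.3, 0, 0, 0, 0.002, 0, 0, 0.3, 0, 0, 0, 0, 0, 0, 0.3],
)

```text
clock: 30.75
eef_pos: [532.1, 35.7, 68.9]
eef_rot: [-1.13, 1.568, -0.007]
wrist_force: [0.8, -0.1, -0.5]
finger_gap: 32.9
```

Run:
```python
from h import *
to([531.3,35.8,64],1.122)
```

```text
t 30.75 pos [532.1  35.7  68.9] phi 1.123 gap 32.9 F [ 0.8 -0.1 -0.5] j [-0.    0.42  1.71 -0.    1.02 -1.12]
tilt fix ry,rz: [0.0011 0.0022]
turn about tool x: 0.001
tool shift m: [ 0.0049  0.0008 -0.0003]
```

Emit:
play_rows(
  motion=[0, 0.001, 0.002, 0.003, 0.001, 0, 0.3, 0, 0, 0, 0, 0, 0, 0.6, 0, 0, 0, 0, 0, 0, 0.8, 0, 0, 0, 0, 0, 0, 1, 0, 0, 0, 0, 0, 0, 1],
  newtons=30,
)

```text
clock: 31.25
eef_pos: [531.4, 36.2, 66.1]
eef_rot: [-1.133, 1.57, -0.01]
wrist_force: [-0.4, -0.2, -1.2]
finger_gap: 13.8
```

Run:
```python
from h import *
to([531.3,35.8,62],1.122)
```

```text
t 31.25 pos [531.4  36.2  66.1] phi 1.122 gap 13.8 F [-0.4 -0.2 -1.2] j [-0.    0.42  1.71 -0.    1.01 -1.12]
tilt fix ry,rz: [0.0004 0.0008]
turn about tool x: 0.0
tool shift m: [ 0.0041 -0.     -0.0004]
```

Emit:
play_rows(
  motion=[0, 0, 0, 0.002, 0, 0, 1, 0, 0, 0, 0.002, 0, 0, 1],
  newtons=50,
)

```text
clock: 31.45
eef_pos: [531.9, 36.1, 65.9]
eef_rot: [-1.121, 1.569, 0.001]
wrist_force: [-15.9, -0.7, 32.2]
finger_gap: 13.8
```

Emit:
play_rows(
  motion=[0, 0, 0, 0.002, 0, 0, 1],
)

```text
clock: 31.55
eef_pos: [532.0, 36.1, 65.9]
eef_rot: [-1.119, 1.568, 0.003]
wrist_force: [-12.6, -0.3, 25.1]
finger_gap: 13.7
```

Emit:
play_rows(
  motion=[0, 0, 0, 0.002, 0, 0, 1],
)

```text
clock: 31.65
eef_pos: [532.1, 36.1, 65.9]
eef_rot: [-1.118, 1.567, 0.004]
wrist_force: [-12.5, -0.2, 25.7]
finger_gap: 13.4
```

Emit:
play_rows(
  motion=[0, 0.002, 0.003, 0.0015, 0.0009, -0.0004, 1],
)

```text
clock: 31.75
eef_pos: [531.9, 36.2, 66.1]
eef_rot: [-1.27, 1.568, -0.149]
wrist_force: [2.2, -0.7, 7.3]
finger_gap: 13.7
```

Emit:
play_rows(
  motion=[0, 0, 0, 0.0015, 0.0009, -0.0004, 1],
)

```text
clock: 31.85
eef_pos: [531.9, 36.1, 66.1]
eef_rot: [-1.19, 1.565, -0.069]
wrist_force: [-0.1, -1.0, 11.4]
finger_gap: 13.6
```

Run:
```python
from h import *
to([531.4,36,66],1.122)
```

```text
t 31.85 pos [531.9  36.1  66.1] phi 1.121 gap 13.6 F [-0.1 -1.  11.4] j [-0.    0.42  1.71 -0.    1.01 -1.12]
tilt fix ry,rz: [0.002 0.005]
turn about tool x: -0.001
tool shift m: [ 0.0001  0.0004 -0.0004]
```

Emit:
play_rows(
  motion=[0, 0, 0, 0.0025, 0.0016, -0.0007, 1, 0, 0, 0, 0.0025, 0.0016, -0.0007, 1],
)

```text
clock: 32.05
eef_pos: [532.0, 36.1, 66.0]
eef_rot: [-1.15, 1.555, -0.03]
wrist_force: [-2.2, -0.4, 23.7]
finger_gap: 13.6
```

Emit:
play_rows(
  motion=[0.04, 0, 0, 0.0025, 0.0016, -0.0007, 1, 0.06, 0, 0, 0.0025, 0.0016, -0.0007, 1],
)

```text
clock: 32.25
eef_pos: [532.0, 36.1, 65.9]
eef_rot: [-1.071, 1.545, -0.051]
wrist_force: [-1.2, -2.3, 22.4]
finger_gap: 13.9
```

Run:
```python
from h import *
to([531.4,36,66],1.122)
print(read_state()["moment"])
```

```text
t 32.25 pos [532.   36.1  65.9] phi 1.02 gap 13.9 F [-1.2 -2.3 22.4] j [-0.    0.41  1.73 -0.    0.98 -1.02]
tilt fix ry,rz: [0.0121 0.0222]
turn about tool x: -0.102
tool shift m: [-0.0001  0.0004 -0.0004]
[-0.4109205   0.68967588  0.4187607 ]
```

Emit:
play_rows(
  motion=[0.08, 0.003, 0.006, 0.0028, 0.0013, -0.0009, 1, 0.08, 0.004, 0.005, 0.0028, 0.0012, -0.001, 1],
)

```text
clock: 32.45
eef_pos: [532.0, 35.9, 65.9]
eef_rot: [-0.903, 1.55, -0.047]
wrist_force: [-6.4, 0.4, 28.4]
finger_gap: 13.6
```

Run:
```python
from h import *
to([531.4,36,66],1.122)
print(read_state()["moment"])
```

```text
t 32.45 pos [532.   35.9  65.9] phi 0.856 gap 13.6 F [-6.4  0.4 28.4] j [-0.    0.41  1.72 -0.    0.99 -0.86]
tilt fix ry,rz: [0.013  0.0165]
turn about tool x: -0.266
tool shift m: [-0.0001  0.0005 -0.0003]
[0.05080111 1.63002789 0.45608813]
```

Emit:
play_rows(
  motion=[0.08, 0.004, 0.0045, 0.0023, 0.0014, -0.0013, 1, 0.08, 0.0043, 0.0042, 0.0023, 0.0013, -0.0014, 1, 0.08, 0.0046, 0.0038, 0.0023, 0.0012, -0.0015, 1],
)

```text
clock: 32.75
eef_pos: [531.7, 35.8, 66.0]
eef_rot: [-0.667, 1.553, -0.059]
wrist_force: [2.1, -0.3, 18.7]
finger_gap: 13.7
```

Run:
```python
from h import *
to([531.4,36,66],1.122)
print(read_state()["moment"])
```

```text
t 32.75 pos [531.7  35.8  66. ] phi 0.608 gap 13.7 F [ 2.1 -0.3 18.7] j [-0.    0.41  1.72 -0.    0.99 -0.61]
tilt fix ry,rz: [0.0142 0.0111]
turn about tool x: -0.514
tool shift m: [-0.      0.0003 -0.0001]
[-0.07894253  0.1314828   0.39559771]
```

Emit:
play_rows(
  motion=[0.08, 0.0055, 0.004, 0.0024, 0.001, -0.0015, 1, 0.08, 0.006, 0.0035, 0.0024, 0.0009, -0.0015, 1, 0.08, 0.006, 0.003, 0.0024, 0.0008, -0.0016, 1, 0.08, 0.0065, 0.0025, 0.0024, 0.0006, -0.0016, 1],
)

```text
clock: 33.15
eef_pos: [531.4, 35.6, 65.9]
eef_rot: [-0.39, 1.562, -0.112]
wrist_force: [-2.0, 1.2, 21.9]
finger_gap: 13.2
```

Run:
```python
from h import *
to([531.4,36,66],-0.353)
print(read_state()["moment"])
```

```text
t 33.15 pos [531.4  35.6  65.9] phi 0.278 gap 13.2 F [-2.   1.2 21.9] j [-0.    0.42  1.71 -0.    1.   -0.28]
tilt fix ry,rz: [0.0086 0.0035]
turn about tool x: 0.631
tool shift m: [-0.0001  0.0004  0.0001]
[-0.16253728  0.57263864  0.49495525]
```

Emit:
play_rows(
  motion=[0.08, 0.006, 0.002, 0.0024, 0.0005, -0.0017, 1, 0.08, 0.006, 0.0014, 0.0024, 0.0004, -0.0017, 1, 0.08, 0.006, 0.0008, 0.0024, 0.0002, -0.0018, 1, 0.08, 0.006, 0.0003, 0.0024, 0.0001, -0.0018, 1],
)

```text
clock: 33.55
eef_pos: [531.2, 35.6, 66.0]
eef_rot: [-0.129, 1.567, -0.181]
wrist_force: [-1.9, 0.1, 20.8]
finger_gap: 13.6
```

Run:
```python
from h import *
to([531.4,36,66],-0.353)
p,d=camera("wrist"); cv2.imwrite("pics/v.png",p)
print(dial(img=p,cen=(531.3,35.8),save="pics/v2.png"))
```

```text
t 33.55 pos [531.2  35.6  66. ] phi -0.052 gap 13.6 F [-1.9  0.1 20.8] j [-0.    0.42  1.71 -0.    1.01  0.05]
tilt fix ry,rz: [0.0038 0.0005]
turn about tool x: 0.301
tool shift m: [-0.      0.0004  0.0002]
{'green': (443, np.float64(1.5261068071873252), 51.4), 'red': (250, np.float64(1.2099379562777859), 47.4)}
```

View pics/v.png

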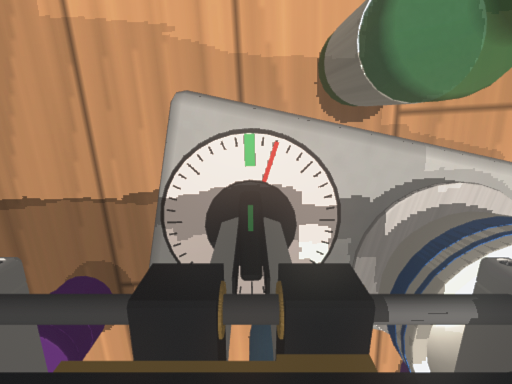

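Emit:
play_rows(
  motion=[0.08, 0.005, -0.0003, 0.0024, -0.0001, -0.0018, 1, 0.08, 0.005, -0.0006, 0.0024, -0.0002, -0.0018, 1, 0.07, 0.005, -0.001, 0.0024, -0.0004, -0.0017, 1],
)

```text
clock: 33.9
eef_pos: [530.9, 35.6, 66.0]
eef_rot: [0.051, 1.568, -0.242]
wrist_force: [-2.3, 0.6, 20.7]
finger_gap: 13.7
```

Run:
```python
from h import *
to([531.4,36,66],-0.36)
p,d=camera("wrist"); cv2.imwrite("pics/w.png",p)
print(dial(img=p,cen=(531.3,35.8),save="pics/w2.png"))
```

```text
t 33.9 pos [530.9  35.6  66. ] phi -0.293 gap 13.7 F [-2.3  0.6 20.7] j [-0.    0.42  1.71 -0.    1.01  0.29]
tilt fix ry,rz: [ 0.0033 -0.0002]
turn about tool x: 0.067
tool shift m: [-0.      0.0005  0.0003]
{'green': (361, np.float64(1.2971965118389368), 51.9), 'red': (254, np.float64(1.2128808804720135), 47.4)}
```

View pics/w2.png

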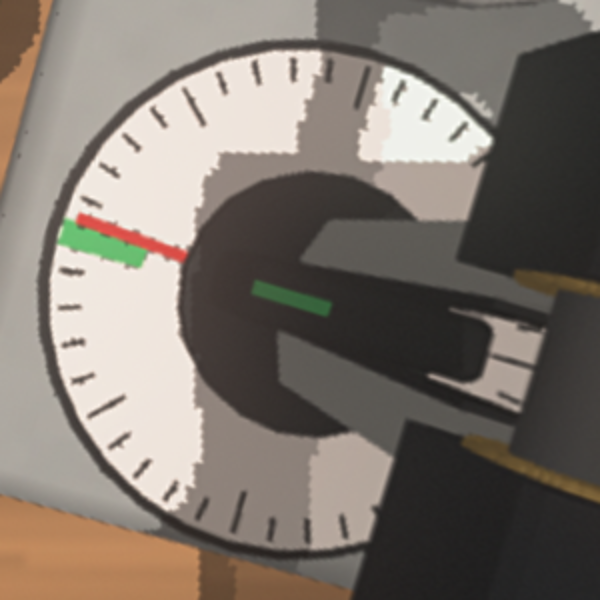

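Emit:
play_rows(
  motion=[0.04, 0.004, -0.001, 0.0024, -0.0005, -0.0017, 1, 0.033, 0.004, -0.001, 0.0024, -0.0006, -0.0017, 1],
)

```text
clock: 34.15
eef_pos: [530.8, 35.6, 65.9]
eef_rot: [0.246, 1.566, -0.126]
wrist_force: [-1.9, 0.2, 20.4]
finger_gap: 13.1
```

Run:
```python
from h import *
to([531.4,36,66],-0.366)
p,d=camera("wrist"); cv2.imwrite("pics/x.png",p)
print(dial(img=p,cen=(531.3,35.8),save="pics/x2.png"))
```

```text
t 34.15 pos [530.8  35.6  65.9] phi -0.372 gap 13.1 F [-1.9  0.2 20.4] j [-0.    0.42  1.71 -0.    1.01  0.37]
tilt fix ry,rz: [ 0.0047 -0.0012]
turn about tool x: -0.006
tool shift m: [-0.      0.0005  0.0004]
{'green': (147, np.float64(1.1951738717789055), 52.7), 'red': (256, np.float64(1.2160863712283587), 47.3)}
```

View pics/x2.png

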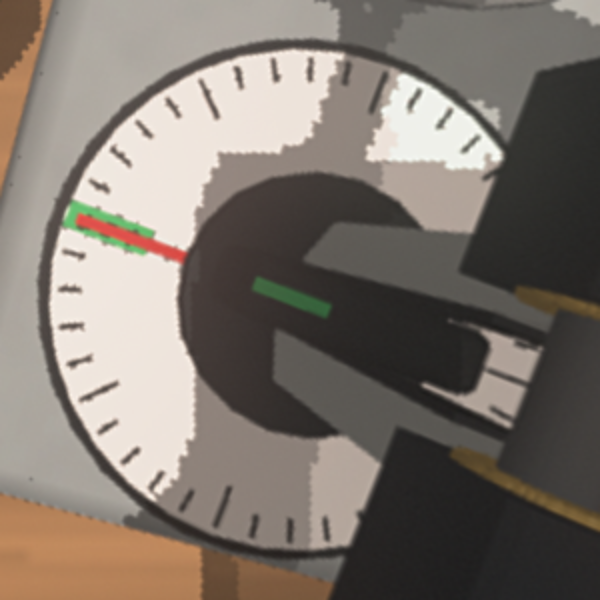

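Emit:
play_rows(
  motion=[0, 0.002, -0.001, 0.002, -0.0004, -0.0014, 1, 0, 0.002, -0.001, 0.002, -0.0004, -0.0014, 1],
)

```text
clock: 34.4
eef_pos: [530.9, 35.7, 66.0]
eef_rot: [0.16, 1.562, -0.213]
wrist_force: [-0.5, -1.4, 16.4]
finger_gap: 13.6
```

Run:
```python
from h import *
to([531.4,36,66],-0.366)
print(read_state()["moment"])
```

```text
t 34.4 pos [530.9  35.7  66. ] phi -0.372 gap 13.6 F [-0.5 -1.4 16.4] j [-0.    0.42  1.72 -0.    1.    0.37]
tilt fix ry,rz: [ 0.0088 -0.0014]
turn about tool x: -0.006
tool shift m: [-0.      0.0005  0.0004]
[-0.34428611  0.33841307  0.31450247]
```

Emit:
play_rows(
  motion=[-0.01, 0.002, -0.001, 0.002, -0.0004, -0.0014, 1],
)

```text
clock: 34.5
eef_pos: [530.8, 35.7, 66.0]
eef_rot: [0.126, 1.56, -0.236]
wrist_force: [-0.8, -1.8, 17.2]
finger_gap: 13.5
```

Run:
```python
from h import *
to([531.4,36,66],-0.366)
print(read_state()["moment"])
```

```text
t 34.5 pos [530.8  35.7  66. ] phi -0.362 gap 13.5 F [-0.8 -1.8 17.2] j [-0.    0.41  1.72 -0.    1.    0.36]
tilt fix ry,rz: [ 0.0107 -0.0014]
turn about tool x: 0.004
tool shift m: [-0.      0.0005  0.0004]
[-0.27205819  0.42565747  0.0366908 ]
```

Emit:
play_rows(
  motion=[0, 0.003, -0.001, 0.001, 0, -0.0008, 1, 0, 0, 0, 0, 0, 0, 1, 0, 0, 0, 0, 0, 0, 0.7, 0, 0, 0, 0, 0, 0, 0.5, 0, 0, 0, 0, 0, 0, 0.4],
)

```text
clock: 35.0
eef_pos: [530.7, 35.7, 65.9]
eef_rot: [0.069, 1.561, -0.292]
wrist_force: [0.3, 0.4, 0.3]
finger_gap: 26.0
```

Run:
```python
from h import *
to([531.4,36,66],-0.366)
p,d=camera("wrist"); cv2.imwrite("pics/y.png",p)
print(dial(img=p,cen=(531.3,35.8),save="pics/y2.png"))
```

```text
t 35.0 pos [530.7  35.7  65.9] phi -0.361 gap 26.0 F [0.3 0.4 0.3] j [-0.    0.42  1.72 -0.    1.    0.36]
tilt fix ry,rz: [ 0.0098 -0.0007]
turn about tool x: 0.005
tool shift m: [-0.0001  0.0005  0.0005]
{'green': (157, np.float64(1.1884390910342646), 53.1), 'red': (256, np.float64(1.2179488748704697), 47.2)}
```

View pics/y2.png

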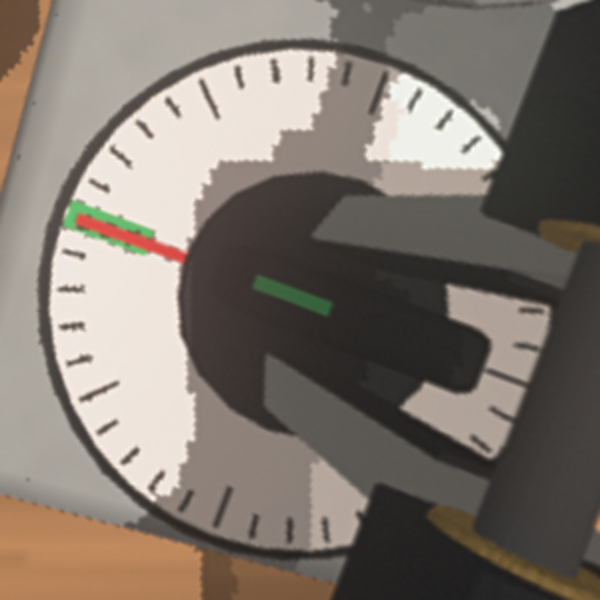

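Emit:
play_rows(
  motion=[0, 0.009, 0, -0.005, 0, 0, 0.3, 0, 0, 0, -0.015, 0, 0, 0.3, 0, 0, 0, -0.025, 0, 0, 0.3, 0, 0, 0, -0.035, 0, 0, 0.3, 0, 0, 0, -0.035, 0, 0, 0.3, 0, 0, 0, -0.035, 0, 0, 0.3, 0, 0, 0, -0.02, 0, 0, 0.3, 0, 0, 0, 0, 0, 0, 0.3],
)

```text
clock: 35.85
eef_pos: [530.0, 35.7, 244.3]
eef_rot: [2.973, 1.567, 2.612]
wrist_force: [0.4, -0.0, -0.1]
finger_gap: 32.9
```

Run:
```python
from h import *
to([300,-250,260],-0.36)
p,d=camera("wrist"); cv2.imwrite("pics/z.png",p)
print(dial(img=p,cen=(531.3,35.8),save="pics/z2.png"))
```

```text
t 35.85 pos [530.   35.7 244.3] phi -0.361 gap 32.9 F [ 0.4 -0.  -0.1] j [-0.    0.23  1.52  0.    1.4   0.36]
tilt fix ry,rz: [-0.0041 -0.0007]
turn about tool x: -0.001
tool shift m: [-0.0155 -0.3485 -0.1143]
{'green': (55, np.float64(1.189762327136831), 54.4), 'red': (206, np.float64(1.2292704689405007), 47.6)}
```

View pics/z2.png

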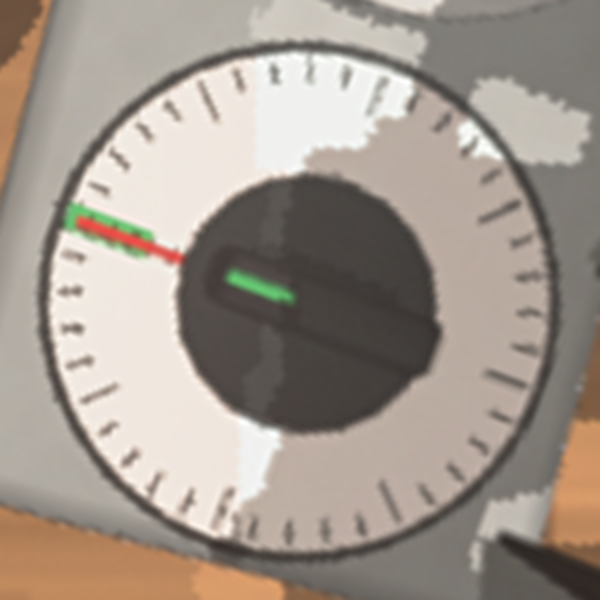

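Emit:
play_rows(
  motion=[0, 0, 0, -0.01, -0.03, -0.01, 0.3, 0, 0, 0, 0, -0.04, -0.013, 0.3, 0, 0, 0, 0, -0.04, -0.013, 0.3, 0, 0, 0, 0, -0.04, -0.013, 0.3, 0, 0, 0, 0, -0.04, -0.013, 0.3, 0, 0, 0, 0, -0.04, -0.013, 0.3, 0, 0, 0, 0, -0.04, -0.013, 0.3, 0, 0, 0, 0, -0.04, -0.013, 0.3, 0, 0, 0, 0, -0.02, -0.01, 0.3, 0, 0, 0, 0, 0, 0, 0.3],
)

```text
clock: 36.9
eef_pos: [296.4, -240.3, 240.3]
eef_rot: [3.063, 1.543, 2.705]
wrist_force: [-0.4, 1.2, -0.1]
finger_gap: 32.5
```

Run:
```python
from h import *
to([300,-250,260])
for n in ["top","side"]:
  p,d=camera(n); cv2.imwrite(f"pics/fin_{n}.png",p)
  for t in ["tub_centre","ring_mark","bowl_centre","brown_bowl_centre","knob_grip","scale_front","scale_rear","pan_top","tub_blue_centre","tub_green_centre","bottle_centre","brush_jar_centre","scale"]:
    for r in place_of(n,t)[:4 if t=="tub_centre" else 1]:
      if r["conf"]>.4: print(n,t,round(r["conf"],2),w(n,r["at"]).round(0))
t=cv2.imread("pics/fin_top.png");cv2.imwrite("pics/fin_crop.png",cv2.resize(t[105:240,195:295],None,fx=4,fy=4,interpolation=cv2.INTER_CUBIC))
a=cv2.imread("pics/a_top.png")
d=cv2.absdiff(a,t).max(2);cv2.imwrite("pics/diff.png",d)
```

```text
t 36.9 pos [ 296.4 -240.3  240.3] phi -0.358 gap 32.5 F [-0.4  1.2 -0.1] j [-0.77 -0.1   1.88 -0.01  1.39 -0.41]
tilt fix ry,rz: [-0.0275 -0.0022]
tool shift m: [-0.0199 -0.0078  0.0062]
top tub_centre 0.92 [364. -59.  37.]
top tub_centre 0.89 [ 622. -332.   56.]
top tub_centre 0.88 [ 711. -155.   36.]
top tub_centre 0.81 [733. 218.  41.]
top ring_mark 0.66 [ 628. -329.   17.]
top bowl_centre 0.93 [660.  -1. 104.]
top brown_bowl_centre 0.9 [424. 330.  48.]
top knob_grip 0.84 [534.  35.  71.]
top scale_front 0.82 [466.  54.  28.]
top tub_blue_centre 0.83 [ 527. -356.   60.]
top tub_green_centre 0.56 [ 436. -360.   62.]
top bottle_centre 0.7 [ 623. -330.   55.]
top brush_jar_centre 0.67 [ 555. -109.   79.]
top scale 0.76 [592.  24.   6.]
side tub_centre 0.97 [ 708. -160.   38.]
side tub_centre 0.96 [364. -61.  37.]
side tub_centre 0.92 [727. 212.  37.]
side tub_centre 0.64 [ 618. -332.   57.]
side ring_mark 0.63 [ 620. -328.   17.]
side bowl_centre 0.94 [660.  -2. 102.]
side brown_bowl_centre 0.67 [423. 335.  49.]
side knob_grip 0.96 [534.  36.  71.]
side scale_front 0.94 [457.  58.  31.]
side scale_rear 0.96 [724. -16.  24.]
side pan_top 0.89 [664.   7.  74.]
side tub_blue_centre 0.62 [ 529. -356.   58.]
side tub_green_centre 0.85 [ 429. -358.   51.]
side bottle_centre 0.66 [619. 146.  95.]
side brush_jar_centre 0.82 [ 554. -109.   81.]
side scale 0.68 [592.  19.  -0.]
```

View pics/fin_top.png

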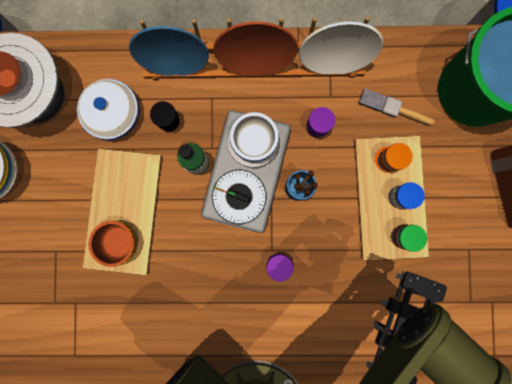

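View pics/fin_crop.png

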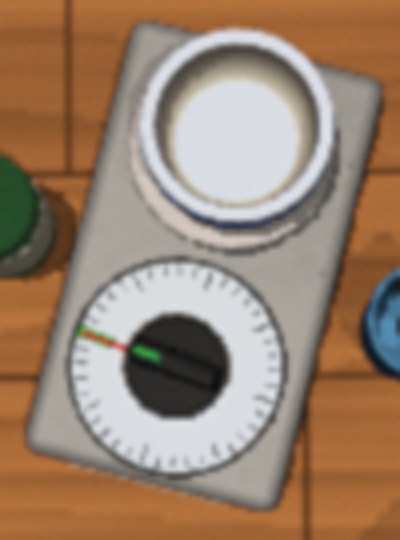

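View pics/diff.png

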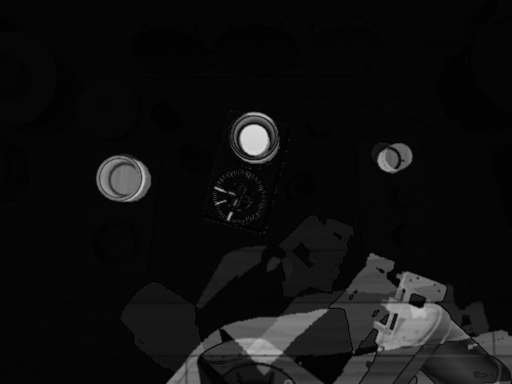

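Run:
```python
from h import *
a=cv2.imread("pics/a_top.png",0);b=cv2.imread("pics/fin_top.png",0)
def ecc(mask,box):
  y0,y1,x0,x1=box; M=np.eye(2,3,dtype=np.float32)
  c,M=cv2.findTransformECC(a[y0:y1,x0:x1],b[y0:y1,x0:x1],M,cv2.MOTION_EUCLIDEAN,(3,200,1e-7),mask[y0:y1,x0:x1],3)
  return c,M
m=np.zeros(a.shape,np.uint8); q=np.int32([onpt for onpt in [(224,105),(298,122),(268,238),(197,219)]])
cv2.fillPoly(m,[q],255); cv2.circle(m,(239,197),29,0,-1); cv2.circle(m,(254,139),33,0,-1)
c,M=ecc(m,(100,243,190,302)); print(c,M)
ctr=np.array([245-190,172-100,1]); print("shift px",M@ctr-ctr[:2],"rot",M[1,0])
# reference: board
m2=np.full(a.shape,255,np.uint8)
c,M=ecc(m2,(180,270,340,440)); print("board",c,M)
```

```text
0.9986389010619877 [[ 9.9999976e-01  7.3083589e-04 -1.2669732e-01]
 [-7.3083589e-04  9.9999976e-01 -2.5257537e-01]]
shift px [-0.07409025 -0.29278851] rot -0.0007308359
board 0.9439152693810193 [[ 0.99997795 -0.00664196  0.24467584]
 [ 0.00664196  0.99997795 -0.6319298 ]]
```

Run:
```python
from h import *
print(onplane("top",195+236/4-.4,105+128/4-.4,132))
print(sign_off())
```

```text
[660.48187192   0.66919758 132.        ]
the job is handed in; nothing more can be done
None
```

I put the tub on its ring, set the bowl in the pan and zeroed the scale, in that order, and handed in at about 37 s; sign-off gave no verdict.

- **Tub:** the orange-lidded tub stands upright on its ring mark. In the side view the ring shows evenly around its base, so it is within about 2 mm of centre. My first grip was too high on the lid and moved the tub a few mm on the pan, so I let go and gripped lower. While setting it down I touched the board with about 25 N for a moment.
- **Bowl:** it was set down gently and sits at about (661, 0.5), with the pan centre at about (662, 2). The networks put it 0–4 mm off centre, depending on the camera.
- **Zeroing:** I turned the knob about 1.48 rad clockwise, pressing with 19–28 N. The green mark now lies under the red pointer on both sides. Wrist readings after release put the visible green 0.03–0.04 rad past the pointer, but the pointer covers its middle. The top view shows them aligned.
- **Scale:** comparing the first and last top views, the scale moved about 0.7 mm and turned 0.0007 rad. There was a sideways force of 12–16 N for about 0.2 s when I first pressed on the knob, which probably caused that; I cancelled it before turning.
- **Everything else:** the first and last top views show no other change besides the tub, bowl and dial. The arm is clear of everything.

Two network readings were wrong in the last look. One took the tub for the bottle, and the side view placed the tub 4–5 mm short in x. The pictures contradict both.

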